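Lay out binding riser plates for gluing and aim the work light

ROBOT

A 6-joint arm with a two-finger parallel gripper is mounted at the origin on the work surface. World frame = base frame: x ahead of the robot, y to its left, z up, the work surface at z = 0. Lengths are in m, angles in rad, forces in N, time in s.
With the tool pointing down it reaches from about 0.4 to 0.825 m from the base axis. Payload 7 kg.
Tool frame: the origin (TCP) lies between the finger pads; the fingertips stand 11 mm ahead of it and the grasp point (between the pads) lies 8 mm behind it; x points along the fingers, z is the direction in which the jaws open and shut, and the axes are right-handed (so a half turn about x gives the same grasp; the last joint's range is limited). The gripper opens to 88 mm and grips with 3 to 60 N. Pads are 19 mm wide; open, the fingers measure 130 mm over their backs; the gripper's body (78 mm by 193 mm) begins 47 mm behind the grasp point.
Start: joints at [-0.964, 0.359, 0.012, 0, -1.224, -0.288], TCP at [0.212, -0.641, 0.238] pointing down, gripper open.
Joint ranges: [-3.07, 3.07], [-1.43, 2.12], [-1.02, 1.25], [-3.03, 1.67], [-3.05, -0], [-3.03, 3.03]. Speed limits (rad/s): [2.39, 2.39, 3.01, 3.14, 3.14, 3.14].

INTERFACE

Orientations are given as [roll, pitch, yaw] about the fixed x, y, z axes, in that order (R = Rz(yaw) Ry(pitch) Rx(roll)).
In Python, from station import arm gives the robot as it stands.
- The arm moves only by the tool jog_arm, never from a script. Its argument "motion" is a list of rows, each an object of numbers: "dx", "dy", "dz": the shift along the tool's x, y, z in m; "twist": the turn about the tool's x in degrees. In form: [{"dx": .., "dy": .., "dz": .., "twist": ..}, ...]. A call has 1 to 20 rows; each row is the pose to reach, as a shift and turn from the pose commanded when the call began, along the tool's axes at that moment; what a row does not reach only later rows make up. A row lasts 1/12 s, in which the tool goes at most 41.7 mm and 7.16 degrees, less where a joint would pass 70% of its speed; a pose out of reach is approached as far as the arm can. A call with a gripper value outside its range is refused whole. "gripper" is the finger opening in m, from 0 to 0.0876, set as the call begins (left out, the last holds). The fingers move at their own pace and stop on an object; "newtons" is the grip in N (left out, the last holds). Time passes only in rows, so rows that repeat a pose let the fingers close. It gives the time, the measured TCP pose, the force and the opening at its end, in the units of the state.
- arm.get_state(): the state, without advancing time (a new reading comes with each control period).
- arm.grab_frame(name): name is "scene" or "top"; returns the picture (400x640x3 uint8, red, green, blue); there is no depth.
- arm.camera_model(name): a dict with "camera_matrix" (3x3 intrinsics, pixels), "eye" and "attitude" of the camera in the world. Camera axes: x right, y down, z forward; pixel columns grow to the right and rows downward; lengths in m; the calibration is good to about 2 mm. A picture is of the moment at which its call begins. camera_model takes no time and is no camera call.
- arm.job_done(): hands the job in, once; it reports no verdict.
The state is a dict: "t": time; "q": joint angles; "qd": joint speeds; "joint_efforts": joint torques, N m; "eef_pos": TCP position; "ee_rot": TCP orientation; "force": force on the tool from outside, world axes, zero at the start; "moment": the same for the moment, N m; "width": finger opening in m.
Only numpy, scipy, OpenCV 4.12 (cv2) and the standard library are available. Lean on these libraries where they do the work, as an engineer would, in place of code of your own. Each camera call takes 0.05 s, during which the arm holds its last target.

TASK

Get the binding riser plates ready for gluing: lay every plate that is on the bench in a pocket of its own in the tray, flat on the pocket's floor with its hollow, ribbed side up, turning over those that lie smooth side up. Also swivel and tilt the work light so that it points straight at the middle of the tray, and leave the glue bottle, the roll of tape and the screwdriver where they are.

Things in the scene. Friction and masses are not known exactly. Their poses are not given: they have to be found in the camera images.
- plate1: binding riser plate, grey plastic, 100 (its x) x 56 (its y) x 20 mm (its z), about 130 g. Origin at its very middle. +z face smooth and flat with four screw holes; -z face hollow, 12 mm deep, with a 7 mm rim wall, ribs and bosses. Starts smooth side up on the bench, its length roughly across the robot's reach (yaw 90 to 136 degrees). Three or four plates are present. It can be stood on end.
- plate2: binding riser plate, grey plastic, 100 (its x) x 56 (its y) x 20 mm (its z), about 130 g. Origin at its very middle. +z face smooth and flat with four screw holes; -z face hollow, 12 mm deep, with a 7 mm rim wall, ribs and bosses. Starts as plate1 does.
- plate3: binding riser plate, grey plastic, 100 (its x) x 56 (its y) x 20 mm (its z), about 130 g. Origin at its very middle. +z face smooth and flat with four screw holes; -z face hollow, 12 mm deep, with a 7 mm rim wall, ribs and bosses. Starts as plate1 does.
- plate4: binding riser plate, grey plastic, 100 (its x) x 56 (its y) x 20 mm (its z), about 130 g. Origin at its very middle. +z face smooth and flat with four screw holes; -z face hollow, 12 mm deep, with a 7 mm rim wall, ribs and bosses. Starts hollow side up on the bench, otherwise as plate1.
- tray: white board with brown strips, fixed, 254 (x) x 201 (y) x 16 mm; origin at the centre of its underside. 2 x 2 pockets, pitch 120 (x), 95 (y), each 106 (x) x 62 (y), 10 mm deep over a 6 mm floor: a plate, length along x either way round, has 3 mm of play a side and stands 10 mm proud. The pockets' long sides are cut away to the floor for the middle 50 mm: finger gaps, 33 mm wide between pockets
- pocket1 (a point): centre of the floor of the pocket at the tray's -x, +y corner, 6 mm above the bench; axes as the tray's
- pocket2 (a point): the same, -x, -y corner
- pocket3 (a point): the same, +x, +y corner
- pocket4 (a point): the same, +x, -y corner
- tray_middle (a point): the middle of the tray, 16 mm above the bench: the point to aim the light at
- lamp: foot of the LED work light, a dark 116 mm disc screwed to the bench with a post; origin at the centre of its underside. The post's axis (vertical through the origin) is the swivel axis. The tilt axis crosses it at right angles 165 mm above the bench, and the beam's line runs through that crossing.
- lamp_swivel (a joint): swivel of the light's yoke about the post, rad, -1.6 to 1.6; at 0 the light faces along the foot's -x, positive turns it anticlockwise seen from above. Stiff: stays where it is left; turning takes about 0.15 Nm
- lamp_tilt (a joint): tilt of the light's head in the yoke, rad, -0.7 to 1.0; 0: beam level, positive: beam looking down. Stiff: stays where it is left; tilting takes about 0.13 Nm
- lamp_lens (a point): centre of the light's front glass on the head (126 wide x 96 high x 26 mm, black), 17 mm in front of the tilt axis; the beam goes along this point's -x, its y runs along the tilt axis, z up the head
- lamp_handle (a point): middle of the carrying handle, a round black bar 14 mm thick and 86 mm long between its two feet, parallel to the tilt axis, 92 mm from it above the head, with 37 mm of clear space under it; axes as the head's
- glue: white glue bottle, 56 mm in diameter, 170 mm high, stands on the bench; leave it alone
- tape: roll of tape, 110 mm across, 48 mm high, lying on the bench; leave it alone
- driver: screwdriver, 210 mm long, lying on the bench; leave it alone
Things that resemble listed ones, but are neither listed nor needed, are in the scene too. Leave any blue look-alike of the plate4 alone. Leave any orange look-alike of the plate2 alone.

How it is judged:
At the end, for the whole second after the job is handed in: Every plate present is at rest in its own pocket, hollow side up, within 4 degrees of level, within 8 mm of the pocket's centre and 2.5 mm of its seat; the beam line passes within 35 mm sideways and 35 mm up or down of the tray's middle; the light is still (((horizontal distance between plate1 and pocket1 below 0.008 m and z of plate1 in the frame of pocket1 between 0.006 and 0.0125 m) or (horizontal distance between plate1 and pocket2 below 0.008 m and z of plate1 in the frame of pocket2 between 0.006 and 0.0125 m) or (horizontal distance between plate1 and pocket3 below 0.008 m and z of plate1 in the frame of pocket3 between 0.006 and 0.0125 m) or (horizontal distance between plate1 and pocket4 below 0.008 m and z of plate1 in the frame of pocket4 between 0.006 and 0.0125 m)) and angle between each of plate1, plate2, plate3, plate4's own z axis and vertical above 3.07 rad and linear speed of each of plate1, plate2, plate3, plate4 below 0.02 m/s and ((horizontal distance between plate2 and pocket1 below 0.008 m and z of plate2 in the frame of pocket1 between 0.006 and 0.0125 m) or (horizontal distance between plate2 and pocket2 below 0.008 m and z of plate2 in the frame of pocket2 between 0.006 and 0.0125 m) or (horizontal distance between plate2 and pocket3 below 0.008 m and z of plate2 in the frame of pocket3 between 0.006 and 0.0125 m) or (horizontal distance between plate2 and pocket4 below 0.008 m and z of plate2 in the frame of pocket4 between 0.006 and 0.0125 m)) and ((horizontal distance between plate3 and pocket1 below 0.008 m and z of plate3 in the frame of pocket1 between 0.006 and 0.0125 m) or (horizontal distance between plate3 and pocket2 below 0.008 m and z of plate3 in the frame of pocket2 between 0.006 and 0.0125 m) or (horizontal distance between plate3 and pocket3 below 0.008 m and z of plate3 in the frame of pocket3 between 0.006 and 0.0125 m) or (horizontal distance between plate3 and pocket4 below 0.008 m and z of plate3 in the frame of pocket4 between 0.006 and 0.0125 m)) and ((horizontal distance between plate4 and pocket1 below 0.008 m and z of plate4 in the frame of pocket1 between 0.006 and 0.0125 m) or (horizontal distance between plate4 and pocket2 below 0.008 m and z of plate4 in the frame of pocket2 between 0.006 and 0.0125 m) or (horizontal distance between plate4 and pocket3 below 0.008 m and z of plate4 in the frame of pocket3 between 0.006 and 0.0125 m) or (horizontal distance between plate4 and pocket4 below 0.008 m and z of plate4 in the frame of pocket4 between 0.006 and 0.0125 m)) and y of tray_middle in the frame of lamp_lens between -0.035 and 0.035 m and z of tray_middle in the frame of lamp_lens between -0.035 and 0.035 m and x of tray_middle in the frame of lamp_lens below -0.05 m and velocity of joint lamp_swivel between -0.05 and 0.05 rad/s and velocity of joint lamp_tilt between -0.05 and 0.05 rad/s); the robot touches nothing.
It fails at once if the glue bottle is disturbed (distance of glue from where it was at the start of the episode above 0.04 m).
It fails at once if the roll of tape is disturbed (distance of tape from where it was at the start of the episode above 0.04 m).
It fails at once if the screwdriver is disturbed (distance of driver from where it was at the start of the episode above 0.04 m).
Of plate1, plate2, plate3, plate4 only 3 to 4 are there at a start; the rules pass over those that are not, and their reading is None.
At some moment in a run one of plate1, plate2, plate3, plate4 may be knocked a few centimetres aside while the robot is not near it.
Once in a run the grip may slacken for a moment while it holds something.
It also fails if it takes over 210 s, if anything falls off the work surface, if the arm or the gripper's body presses on something with over 40 N, if the wrist force passes 120 N, or if a joint passes its speed limit or range.

## Working session

There is one attempt and no reset: what is moved stays moved. The work goes in short steps, Python scripts to look and compute and a tool call to move; the robot and the scene stay as the last step left them, time stands still between calls to the robot, and variables do not carry over. Pictures are saved under pics/ and viewed, and the job is handed in when it is done.

Besides the shell and the picture viewer there is one more tool, called by a JSON object that holds its "op" and its "data". jog_arm: Moves the arm, as the interface text tells. Its arguments: {"type":"object","properties":{"motion":{"type":"array"},"gripper":{"type":"number"},"newtons":{"type":"number"}},"required":["motion"]}

```bash
ls -la; mkdir -p pics; python3 - <<'E'
from station import arm
import cv2,json
s=arm.get_state()
for k,v in s.items(): print(k,v)
for n in("scene","top"):
    print(n,arm.camera_model(n))
    cv2.imwrite(f"pics/{n}0.png",arm.grab_frame(n)[:,:,::-1])
E
```

```text
total 12
drwxr-xr-x  3 agent agent 4096 Dec  7 14:28 .
drwxr-xr-x 23 root  root  4096 Dec  7 14:28 ..
drwxr-xr-x  2 agent agent 4096 Dec  7 14:28 pics
t 0.0
q [-9.63909695e-01  3.59412344e-01  1.10586620e-02 -3.40244850e-04
 -1.22409521e+00 -2.88104730e-01]
qd [-5.11847337e-04  6.40339631e-04 -9.99148481e-04  7.30033418e-05
  4.02298047e-04  1.13157614e-03]
joint_efforts [-3.17897517e-03 -5.82707369e+01  2.93047482e+01  6.99747518e+00
  6.70576832e-03 -1.83539669e-04]
eef_pos [ 0.21138096 -0.64055492  0.23660791]
ee_rot [0.09694714 1.56911308 1.98640949]
force [ 0.12159307 -0.02745719  0.7219512 ]
moment [ 0.01343591 -0.04533003 -0.02515794]
width 0.0876847181771252
scene {'camera_matrix': array([[377.42207887,   0.        , 317.77147966],
       [  0.        , 377.42207887, 203.38657737],
       [  0.        ,   0.        ,   1.        ]]), 'eye': array([ 1.61875873, -0.24059689,  0.86211077]), 'attitude': array([-2.16874571,  0.0139608 ,  1.33037382])}
top {'camera_matrix': array([[374.05430526,   0.        , 320.39926294],
       [  0.        , 374.05430526, 198.14504052],
       [  0.        ,   0.        ,   1.        ]]), 'eye': array([0.51988776, 0.01277889, 1.47842507]), 'attitude': array([-3.08000657, -0.01502303, -1.54634801])}
```

View pics/scene0.png

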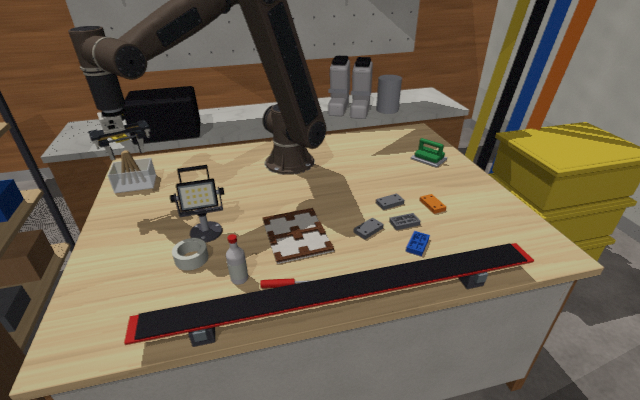

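View pics/top0.png

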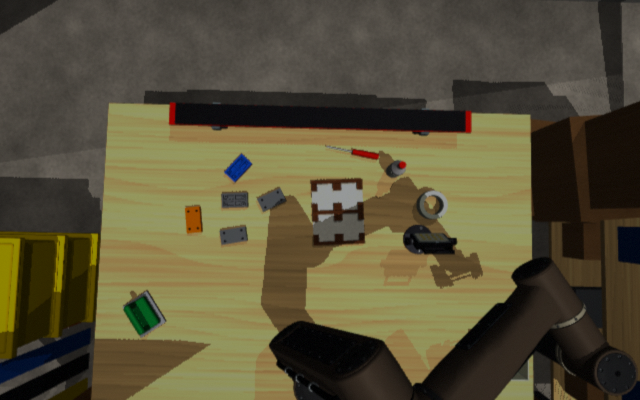

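The scene view shows three grey plates at (390,201), (369,228) and (405,221). It also shows a blue look-alike at (418,243), an orange one at (432,203), the tray at (297,234) and the lamp at (198,200). In the top view the greys are at (233,235), (271,199) and (235,200). I'll enlarge both views and measure.

```bash
cat > h.py <<'E'
import numpy as np,cv2
from scipy.spatial.transform import Rotation as Ro
from station import arm
def R(e): return Ro.from_euler('xyz',e).as_matrix()
class Cam:
    def __init__(s,n):
        m=arm.camera_model(n); s.K=m['camera_matrix']; s.e=np.array(m['eye']); s.R=R(m['attitude'])
    def ray(s,p): 
        d=s.R@np.linalg.inv(s.K)@np.array([p[0],p[1],1.]); return d/np.linalg.norm(d)
    def onz(s,p,z): 
        d=s.ray(p); return s.e+d*(z-s.e[2])/d[2]
    def proj(s,X):
        c=s.R.T@(np.array(X)-s.e); u=s.K@c; return u[:2]/u[2]
def tri(c1,p1,c2,p2):
    a,b=c1.ray(p1),c2.ray(p2)
    A=np.stack([a,-b],1); k=np.linalg.lstsq(A,c2.e-c1.e,rcond=None)[0]
    P,Q=c1.e+k[0]*a,c2.e+k[1]*b
    return (P+Q)/2,np.linalg.norm(P-Q)
def greys(img,zone):
    hsv=cv2.cvtColor(img,cv2.COLOR_RGB2HSV)
    m=((hsv[...,1]<60)&(hsv[...,2]<150)&(hsv[...,2]>20)).astype(np.uint8)*255
    z=np.zeros_like(m); x0,y0,x1,y1=zone; z[y0:y1,x0:x1]=m[y0:y1,x0:x1]
    return z
E
python3 - <<'E'
from h import *
t=cv2.imread('pics/top0.png');s=cv2.imread('pics/scene0.png')
cv2.imwrite('pics/topc.png',cv2.resize(t[140:260,170:290],None,fx=5,fy=5,interpolation=cv2.INTER_CUBIC))
cv2.imwrite('pics/scc.png',cv2.resize(s[180:270,340:460],None,fx=6,fy=6,interpolation=cv2.INTER_CUBIC))
cv2.imwrite('pics/tray.png',cv2.resize(t[165:265,295:460],None,fx=4.8,fy=4.8,interpolation=cv2.INTER_CUBIC))
cv2.imwrite('pics/lamp.png',cv2.resize(s[150:290,150:340],None,fx=4,fy=4,interpolation=cv2.INTER_CUBIC))
E
```

```text
(no output)
```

View pics/topc.png

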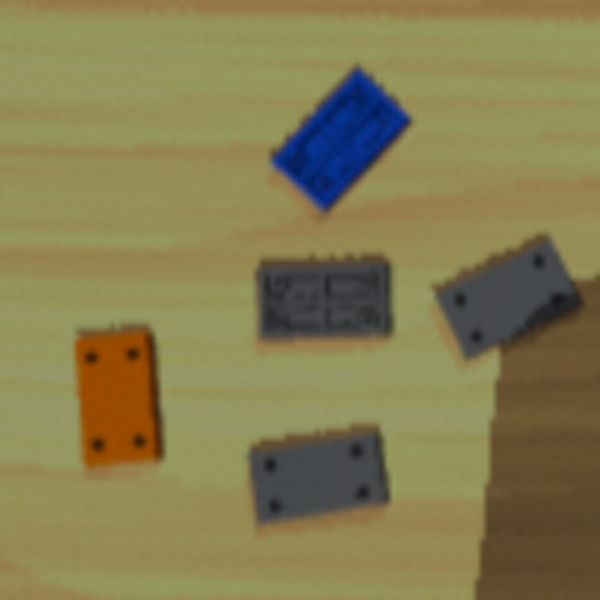

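View pics/scc.png

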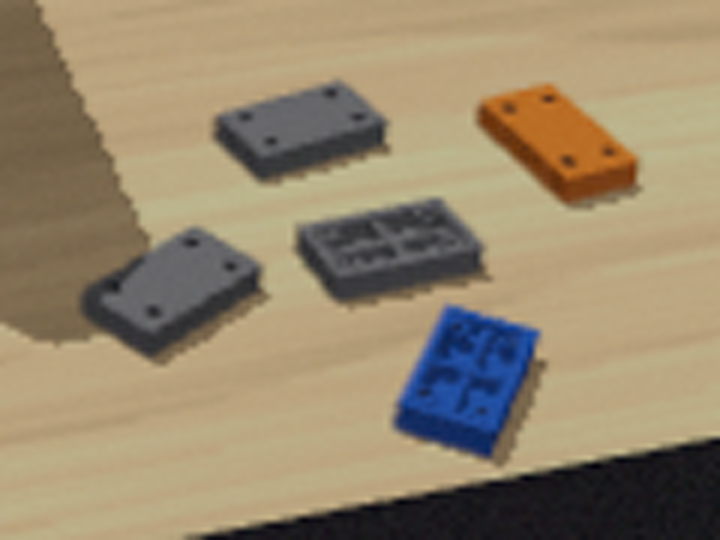

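View pics/tray.png

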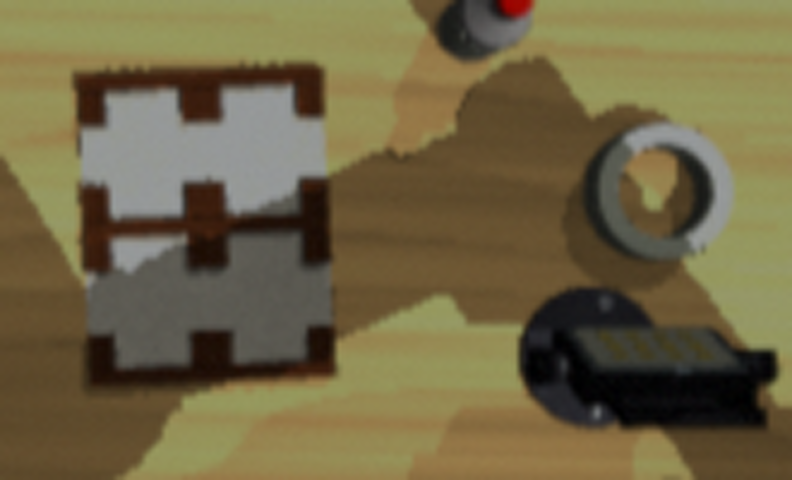

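View pics/lamp.png

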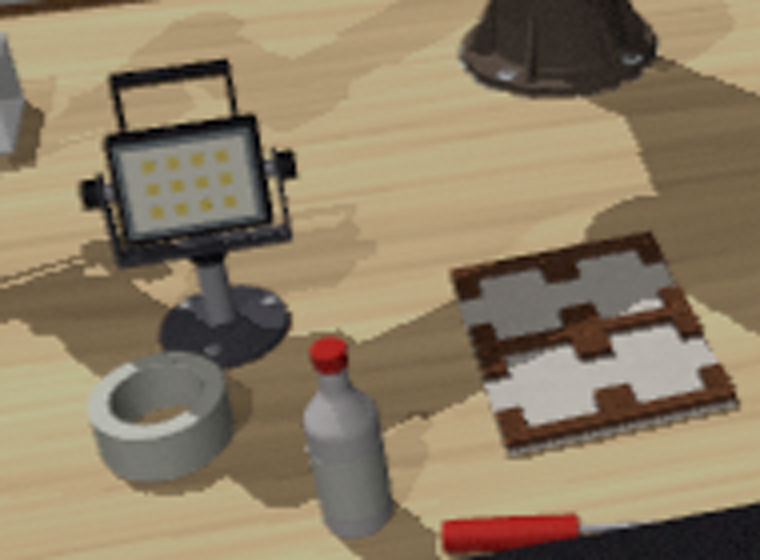

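Three grey plates are present. The hollow-side-up one is at top (235,200), and its four-quadrant rib pattern identifies it as plate4. The two smooth ones, with four holes each, are at (271,199) and (233,235). The orange (193,219) and blue (238,167) ones are look-alikes and stay put. Next I'll get the positions.

```bash
cat >> h.py <<'E'
def plates(img,zone=(215,180,292,255),z=.02,minA=150,top=None):
    top=top or Cam('top'); out=[]
    hsv=cv2.cvtColor(img,cv2.COLOR_RGB2HSV)
    m=((hsv[...,1]<70)&(hsv[...,2]<140)).astype(np.uint8)
    q=np.zeros_like(m); x0,y0,x1,y1=zone; q[y0:y1,x0:x1]=m[y0:y1,x0:x1]
    cs,_=cv2.findContours(q,cv2.RETR_EXTERNAL,cv2.CHAIN_APPROX_NONE)
    for c in cs:
        if cv2.contourArea(c)<minA: continue
        X=np.array([top.onz(p[0],z)[:2] for p in c]).astype(np.float32)
        (cx,cy),(w,h),a=cv2.minAreaRect(X*1000)
        if w<h: w,h,a=h,w,a+90
        px=c[:,0].mean(0)
        print('plate px',px.round(1),'xy mm',round(cx,1),round(cy,1),'size',round(w),round(h),'yaw',round(a%180,1))
E
python3 - <<'E'
from h import *
t=cv2.imread('pics/top0.png')[:,:,::-1].copy(); s=cv2.imread('pics/scene0.png')[:,:,::-1].copy()
plates(t)
T,S=Cam('top'),Cam('scene')
hsv=cv2.cvtColor(t,cv2.COLOR_RGB2HSV)
print(hsv[182,335],hsv[240,340],hsv[210,270],hsv[230,300],hsv[200,335],hsv[230,330],hsv[235,352],hsv[190,320])
# tray corners
tc=[(310.4,180),(362.1,178.75),(364.6,242.9),(313.3,245.4)]
P=np.array([T.onz(p,.016)[:2] for p in tc]);print(P.round(4),P.mean(0), 'sides',[np.linalg.norm(P[i]-P[i-1]).round(4) for i in range(4)])
for a,b in((0,3),(1,2)): d=P[a]-P[b]; print('yaw x',np.degrees(np.arctan2(d[1],d[0])))
# scene tray corners (crop /4 +150)
sc=[(450/4+150,270/4+150),(652/4+150,233/4+150),(738/4+150,402/4+150),(510/4+150,446/4+150)]
Q=np.array([S.onz(p,.016)[:2] for p in sc]);print(Q.round(4),Q.mean(0))
# lamp foot
print('foot top',T.onz((295+585/4.8,165+357/4.8),.008),'scene',S.onz((150+226/4,150+325/4),.008))
E
```

```text
plate px [233.2 235.1] xy mm 458.6 327.6 size 101 54 yaw 100.8
plate px [234.3 199.7] xy mm 595.0 327.2 size 97 55 yaw 92.1
plate px [271.2 199.4] xy mm 601.0 183.9 size 99 56 yaw 118.1
[ 10 199  55] [ 10 196  30] [ 19 134  97] [ 18 138 100] [ 83   7 152] [24 28 91] [24 28 91] [ 70   5 153]
[[ 0.681   0.034 ]
 [ 0.6912 -0.1692]
 [ 0.4403 -0.1834]
 [ 0.426   0.0161]] [ 0.55961986 -0.07562926] sides [np.float64(0.2556), np.float64(0.2035), np.float64(0.2513), np.float64(0.2)]
yaw x 4.020899032380417
yaw x 3.2319428141732764
[[ 0.4476 -0.1812]
 [ 0.4373  0.0177]
 [ 0.6972  0.0311]
 [ 0.7019 -0.163 ]] [ 0.57099522 -0.07385908]
foot top [ 0.45850786 -0.38988616  0.008     ] scene [ 0.46859174 -0.38924889  0.008     ]
```

```bash
python3 - <<'E'
from h import *
t=cv2.imread('pics/top0.png')[:,:,::-1].copy(); s=cv2.imread('pics/scene0.png')[:,:,::-1].copy()
T,S=Cam('top'),Cam('scene')
for n,im,C,(x0,y0,x1,y1) in(('top',t,T,(300,165,375,255)),('scene',s,S,(255,200,340,268))):
    hsv=cv2.cvtColor(im,cv2.COLOR_RGB2HSV)
    m=((hsv[...,0]<14)&(hsv[...,1]>150)&(hsv[...,2]<120)).astype(np.uint8)
    q=np.zeros_like(m);q[y0:y1,x0:x1]=m[y0:y1,x0:x1]
    pts=cv2.findNonZero(q)[:,0]
    hull=cv2.convexHull(pts)[:,0]
    X=np.array([C.onz(p,.016)[:2] for p in hull]).astype(np.float32)*1000
    print(n,cv2.minAreaRect(X),cv2.boxPoints(cv2.minAreaRect(X)).round())
    # plate
    z=(215,180,292,255) if n=='top' else (350,190,425,242)
    m=((hsv[...,1]<75)&(hsv[...,2]<140)).astype(np.uint8)
    q=np.zeros_like(m); q[z[1]:z[3],z[0]:z[2]]=m[z[1]:z[3],z[0]:z[2]]
    o=cv2.bitwise_and(im,im,mask=q)[z[1]:z[3],z[0]:z[2]]
    cv2.imwrite(f'pics/m_{n}.png',cv2.resize(o,None,fx=7,fy=7,interpolation=cv2.INTER_NEAREST)[:,:,::-1])
    if n=='scene':
        cs,_=cv2.findContours(q,cv2.RETR_EXTERNAL,cv2.CHAIN_APPROX_NONE)
        for c in cs:
            if cv2.contourArea(c)<150: continue
            # silhouette centre ~ body centre z=.01
            M=cv2.moments(c); p=(M['m10']/M['m00'],M['m01']/M['m00'])
            print(p,C.onz(p,.01).round(4), 'top-view proj of it',T.proj(C.onz(p,.01)).round(1))
E
```

```text
top ((560.3156127929688, -74.20738220214844), (250.81918334960938, 196.7134552001953), 3.6129958629608154) [[ 429.   16.]
 [ 441. -180.]
 [ 692. -164.]
 [ 679.   32.]]
scene ((566.333984375, -74.881103515625), (252.86407470703125, 195.120849609375), 3.5632355213165283) [[ 434.   15.]
 [ 446. -180.]
 [ 699. -164.]
 [ 686.   30.]]
(367.98690977092093, 228.12061711079943) [0.6037 0.1846 0.01  ] top-view proj of it [271.5 198.8]
(404.346588119784, 221.23073146784486) [0.599  0.3298 0.01  ] top-view proj of it [234.4 199. ]
(389.6113116726835, 201.43922984356198) [0.4618 0.3283 0.01  ] top-view proj of it [233.4 234.2]
```

View pics/m_top.png

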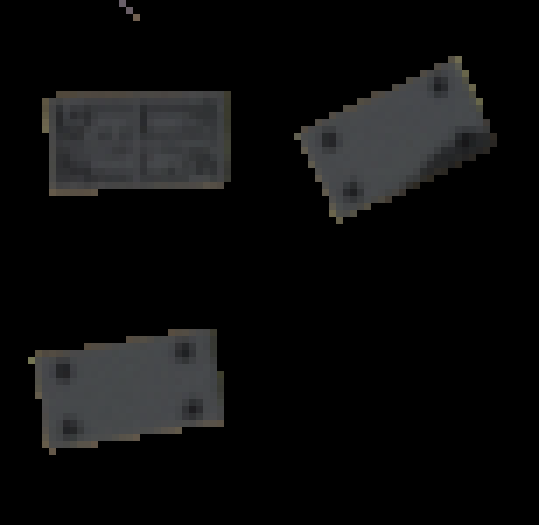

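View pics/m_scene.png

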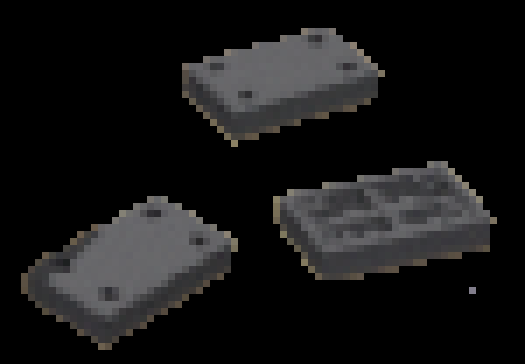

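```bash
python3 - <<'E'
from h import *
t=cv2.imread('pics/top0.png');s=cv2.imread('pics/scene0.png')
def cr(im,x0,y0,x1,y1,f,n):
    c=cv2.resize(im[y0:y1,x0:x1],None,fx=f,fy=f,interpolation=cv2.INTER_CUBIC); c=cv2.convertScaleAbs(c,alpha=1.8,beta=25)
    cv2.imwrite(n,c)
cr(t,395,215,465,265,11,'pics/lt.png'); cr(s,165,155,235,245,6.6,'pics/ls.png')
E
```

```text
(no output)
```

View pics/lt.png

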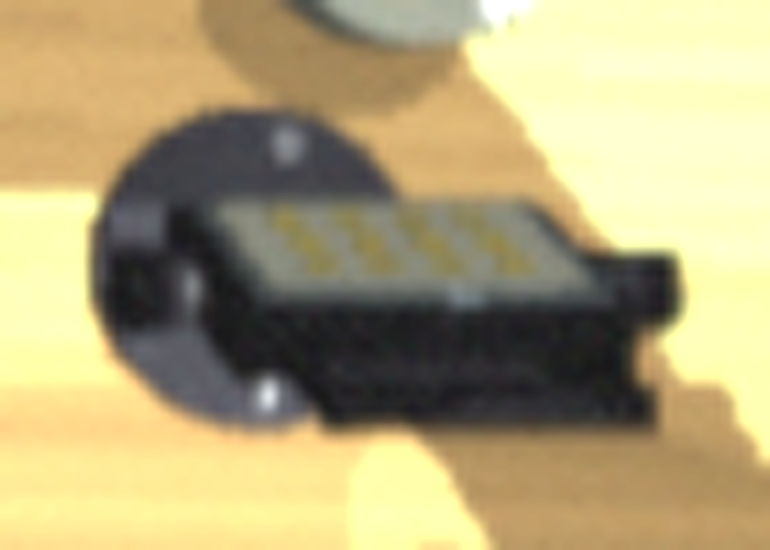

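View pics/ls.png

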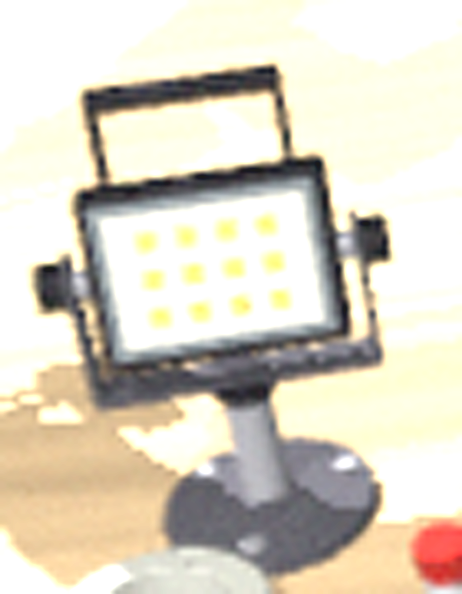

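```bash
python3 - <<'E'
from h import *
T,S=Cam('top'),Cam('scene')
t=lambda x,y:(395+x/11-.45,215+y/11-.45); s=lambda x,y:(165+x/6.6-.4,155+y/6.6-.4)
def f(n,a,b): p,g=tri(T,t(*a),S,s(*b)); print(n,p.round(4),'gap',round(g,4)); return p
hm=f('handle -y',(640,408),(92,101)); hp=f('handle +y',(335,412),(276,79))
km=f('knob -y',(648,292),(53,287)); kp=f('knob +y',(140,288),(372,240))
print('foot',T.onz(t(247,270),.008),S.onz(s(273,505),.008))
h=(hm+hp)/2;k=(km+kp)/2
print('mid handle',h,'knobs',k, np.linalg.norm(h-k), 'dirs',np.degrees(np.arctan2(*(kp-km)[:2])),np.degrees(np.arctan2(*(hp-hm)[:2])))
e=arm.get_state()['ee_rot'];print('tool axes cols',R(e).round(3))
E
```

```text
handle -y [ 0.4316 -0.4395  0.2514] gap 0.0037
handle +y [ 0.4282 -0.3491  0.2492] gap 0.0036
knob -y [ 0.4621 -0.475   0.1639] gap 0.0025
knob +y [ 0.4595 -0.3132  0.164 ] gap 0.0004
foot [ 0.4596127  -0.39038756  0.008     ] [ 0.46727218 -0.39115581  0.008     ]
mid handle [ 0.42986852 -0.39426305  0.2502873 ] knobs [ 0.46080493 -0.39408369  0.16397307] 0.09169100785481486 dirs -0.9215420556910972 -2.1588912706325156
tool axes cols [[-0.001 -0.95  -0.313]
 [ 0.001 -0.313  0.95 ]
 [-1.     0.     0.001]]
```

Both views agree on the lamp: post axis at about (0.462,-0.392), handle at (0.430,-0.394,0.250), beam azimuth about 1°, tilt about -0.345. To aim at the tray middle it needs azimuth 72° and tilt 0.42. I'll do the lamp first, since it's nearby.

```bash
cat >> h.py <<'E'
def st(): 
    s=arm.get_state(); M=R(s['ee_rot']); az=np.degrees(np.arctan2(M[1,2],M[0,2])); return s,M,az
def mv(x,y,z,az,label=''):
    s,M,a=st(); d=M.T@(np.array([x,y,z])-s['eef_pos'])*1000
    tw=-((az-a+180)%360-180)
    print(label,'dx %.1f dy %.1f dz %.1f mm twist %.1f'%(*d,tw),'| now t %.2f'%s['t'],s['eef_pos'].round(4),'az %.1f q6 %.2f w %.4f'%(a,s['q'][5],s['width']),'F',s['force'].round(1))
E
python3 - <<'E'
from h import *
mv(.430,-.394,.33,1)
E
```

```text
dx -93.1 dy -284.8 dz 165.8 mm twist 107.3 | now t 0.10 [ 0.2114 -0.6406  0.2367] az 108.3 q6 -0.29 w 0.0877 F [ 0.  -0.2 -0.3]
```

{"op": "jog_arm", "data": {"motion": [{"dx":-0.04,"dy":0,"dz":0,"twist":7},{"dx":-0.08,"dy":0,"dz":0,"twist":14},{"dx":-0.093,"dy":-0.02,"dz":0.02,"twist":21},{"dx":-0.093,"dy":-0.285,"dz":0.166,"twist":107},{"dx":-0.093,"dy":-0.285,"dz":0.166,"twist":107},{"dx":-0.093,"dy":-0.285,"dz":0.166,"twist":107},{"dx":-0.093,"dy":-0.285,"dz":0.166,"twist":107},{"dx":-0.093,"dy":-0.285,"dz":0.166,"twist":107},{"dx":-0.093,"dy":-0.285,"dz":0.166,"twist":107},{"dx":-0.093,"dy":-0.285,"dz":0.166,"twist":107},{"dx":-0.093,"dy":-0.285,"dz":0.166,"twist":107},{"dx":-0.093,"dy":-0.285,"dz":0.166,"twist":107},{"dx":-0.093,"dy":-0.285,"dz":0.166,"twist":107},{"dx":-0.093,"dy":-0.285,"dz":0.166,"twist":107},{"dx":-0.093,"dy":-0.285,"dz":0.166,"twist":107},{"dx":-0.093,"dy":-0.285,"dz":0.166,"twist":107},{"dx":-0.093,"dy":-0.285,"dz":0.166,"twist":107},{"dx":-0.093,"dy":-0.285,"dz":0.166,"twist":107}]}}

```text
t: 1.6
eef_pos: [0.43, -0.3939, 0.3302]
ee_rot: [2.531, 1.57, 2.555]
force: [0.2, 0.1, 1.2]
width: 0.0877
```

```bash
python3 - <<'E'
from h import *
mv(.430,-.394,.2435,1)
E
```

```text
dx 86.7 dy -0.1 dz 0.0 mm twist 0.4 | now t 1.60 [ 0.43   -0.3939  0.3302] az 1.4 q6 -2.71 w 0.0877 F [0.2 0.1 1.2]
```

{"op": "jog_arm", "data": {"motion": [{"dx":0.03},{"dx":0.06},{"dx":0.08},{"dx":0.087},{"dx":0.087}]}}

```text
invalid input
```

{"op": "jog_arm", "data": {"motion": [{"dx":0},{"dx":0},{"dx":0},{"dx":0},{"dx":0},{"dx":0},{"dx":0},{"dx":0}], "gripper": 0.0, "newtons": 30}}

```text
invalid input
```

```bash
python3 - <<'E'
from h import *
mv(.430,-.394,.2435,1)
cv2.imwrite('pics/l1.png',cv2.resize(arm.grab_frame('scene')[120:270,120:340,::-1],None,fx=3.5,fy=3.5))
# plan: swivel arc about (.462,-.392)
s,M,a=st(); p=s['eef_pos']; c=np.array([.462,-.392]); r=p[:2]-c; print('r',np.linalg.norm(r),np.degrees(np.arctan2(*r[::-1])))
for k in range(1,13):
    th=np.radians(71*k/12); q=c+np.array([[np.cos(th),-np.sin(th)],[np.sin(th),np.cos(th)]])@r
    d=M.T@np.array([*(q-p[:2]),0]); print(k,(d*1000).round(1),round(-71*k/12,1))
E
```

```text
dx 86.7 dy -0.1 dz 0.0 mm twist 0.4 | now t 1.60 [ 0.43   -0.3939  0.3302] az 1.4 q6 -2.71 w 0.0877 F [0.2 0.1 1.2]
r 0.03201126021687941 -176.55674773655477
1 [-0.  -3.3  0.3] -5.9
2 [-0.  -6.5  0.9] -11.8
3 [-0.  -9.7  1.9] -17.8
4 [ -0.  -12.7   3.1] -23.7
5 [ -0.  -15.6   4.7] -29.6
6 [ -0.  -18.4   6.6] -35.5
7 [ -0.  -20.9   8.8] -41.4
8 [ -0.  -23.2  11.1] -47.3
9 [ -0.  -25.2  13.8] -53.2
10 [ -0.  -26.9  16.6] -59.2
11 [ -0.  -28.4  19.5] -65.1
12 [ -0.  -29.5  22.7] -71.0
```

View pics/l1.png

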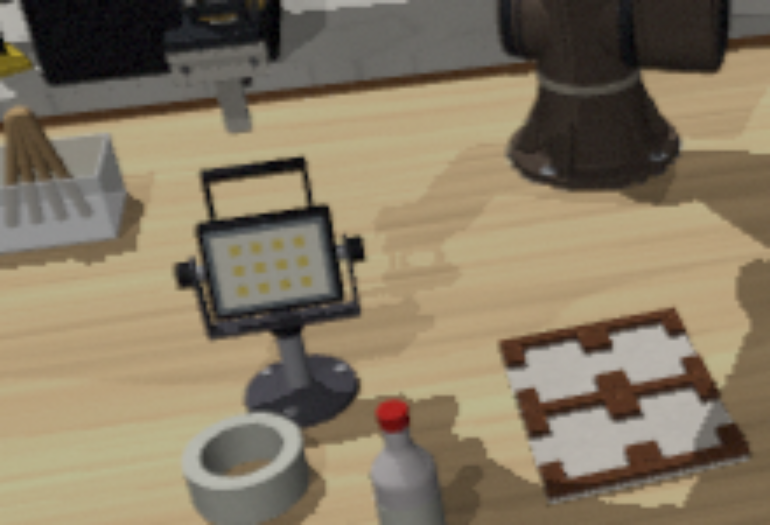

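All four keys are required. The picture shows the gripper above the handle at about (255,165) in the crop, lined up with it.

{"op": "jog_arm", "data": {"motion": [{"dx":0.03,"dy":0,"dz":0,"twist":0},{"dx":0.06,"dy":0,"dz":0,"twist":0},{"dx":0.08,"dy":0,"dz":0,"twist":0},{"dx":0.087,"dy":0,"dz":0,"twist":0},{"dx":0.087,"dy":0,"dz":0,"twist":0},{"dx":0.087,"dy":0,"dz":0,"twist":0}]}}

```text
t: 2.15
eef_pos: [0.4305, -0.3945, 0.2444]
ee_rot: [-1.411, 1.57, -1.388]
force: [0.2, -0.1, 0.3]
width: 0.0876
```

{"op": "jog_arm", "data": {"motion": [{"dx":0,"dy":0,"dz":0,"twist":0},{"dx":0,"dy":0,"dz":0,"twist":0},{"dx":0,"dy":0,"dz":0,"twist":0},{"dx":0,"dy":0,"dz":0,"twist":0},{"dx":0,"dy":0,"dz":0,"twist":0},{"dx":0,"dy":0,"dz":0,"twist":0},{"dx":0,"dy":0,"dz":0,"twist":0},{"dx":0,"dy":0,"dz":0,"twist":0}], "gripper": 0.0, "newtons": 30}}

```text
t: 2.82
eef_pos: [0.4301, -0.394, 0.2436]
ee_rot: [-1.457, 1.571, -1.435]
force: [-0.6, -0.6, 0.7]
width: 0.0396
```

```bash
python3 - <<'E'
from h import *
mv(.430,-.394,.2435,1)
cv2.imwrite('pics/l2.png',cv2.resize(arm.grab_frame('scene')[120:270,120:340,::-1],None,fx=3.5,fy=3.5))
E
```

```text
dx 0.1 dy 0.0 dz -0.1 mm twist 0.3 | now t 2.82 [ 0.4301 -0.394   0.2436] az 1.3 q6 -2.71 w 0.0396 F [-0.6 -0.6  0.7]
```

View pics/l2.png

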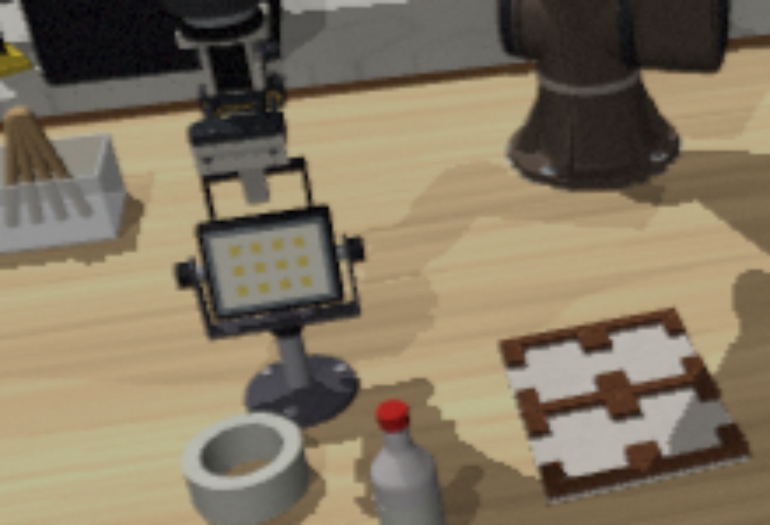

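The fingers straddle the bar at about (255,180) in the crop and are still closing.

{"op": "jog_arm", "data": {"motion": [{"dx":0,"dy":0,"dz":0,"twist":0},{"dx":0,"dy":0,"dz":0,"twist":0},{"dx":0,"dy":0,"dz":0,"twist":0},{"dx":0,"dy":0,"dz":0,"twist":0},{"dx":0,"dy":0,"dz":0,"twist":0},{"dx":0,"dy":0,"dz":0,"twist":0}]}}

```text
t: 3.37
eef_pos: [0.4302, -0.394, 0.2435]
ee_rot: [0.344, 1.571, 0.366]
force: [0.7, 0.2, -0.7]
width: 0.0129
```

```bash
python3 - <<'E'
from h import *
mv(.430,-.394,.2435,1)
E
```

```text
dx -0.0 dy 0.0 dz -0.2 mm twist 0.3 | now t 3.37 [ 0.4302 -0.394   0.2435] az 1.3 q6 -2.71 w 0.0129 F [ 0.7  0.2 -0.7]
```

Gripped, at 13 mm on the 14 mm bar. Now I'll swivel along the arc computed above.

{"op": "jog_arm", "data": {"motion": [{"dx":0,"dy":-0.0033,"dz":0.0003,"twist":-5.9},{"dx":0,"dy":-0.0065,"dz":0.0009,"twist":-11.8},{"dx":0,"dy":-0.0097,"dz":0.0019,"twist":-17.8},{"dx":0,"dy":-0.0127,"dz":0.0031,"twist":-23.7},{"dx":0,"dy":-0.0156,"dz":0.0047,"twist":-29.6},{"dx":0,"dy":-0.0184,"dz":0.0066,"twist":-35.5},{"dx":0,"dy":-0.0209,"dz":0.0088,"twist":-41.4},{"dx":0,"dy":-0.0232,"dz":0.0111,"twist":-47.3},{"dx":0,"dy":-0.0252,"dz":0.0138,"twist":-53.2},{"dx":0,"dy":-0.0269,"dz":0.0166,"twist":-59.2},{"dx":0,"dy":-0.0284,"dz":0.0195,"twist":-65.1},{"dx":0,"dy":-0.0295,"dz":0.0227,"twist":-71},{"dx":0,"dy":-0.0295,"dz":0.0227,"twist":-71},{"dx":0,"dy":-0.0295,"dz":0.0227,"twist":-71}]}}

```text
t: 4.53
eef_pos: [0.4512, -0.4232, 0.2435]
ee_rot: [1.764, 1.566, 3.025]
force: [-7.4, -0.0, 2.8]
width: 0.0133
```

```bash
python3 - <<'E'
from h import *
mv(.4734,-.3562,.241,72.3)
s,M,a=st(); p=s['eef_pos']
u=np.array([np.cos(np.radians(72.3)),np.sin(np.radians(72.3))]); c=np.array([.462,-.392])
for tl in (-.345,-.2,-.05,.1,.22,.33,.421,.45):
    q=np.array([*(c+u*.092*np.sin(tl)),.165+.092*np.cos(tl)-.008]); print(tl,(M.T@(q-p)*1000).round(1))
cv2.imwrite('pics/l3.png',cv2.resize(arm.grab_frame('scene')[120:270,120:340,::-1],None,fx=3.5,fy=3.5))
E
```

```text
dx 2.4 dy -0.8 dz 70.6 mm twist -0.0 | now t 4.53 [ 0.4512 -0.4232  0.2435] az 72.3 q6 -1.44 w 0.0133 F [-7.4 -0.   2.8]
-0.345 [-0.1 -0.8  1.9]
-0.2 [-3.7 -0.8 14.7]
-0.05 [-5.4 -0.8 28.4]
0.1 [-5.1 -0.8 42.2]
0.22 [-3.3 -0.8 53.1]
0.33 [-0.6 -0.8 62.8]
0.421 [ 2.5 -0.8 70.6]
0.45 [ 3.6 -0.8 73. ]
```

View pics/l3.png

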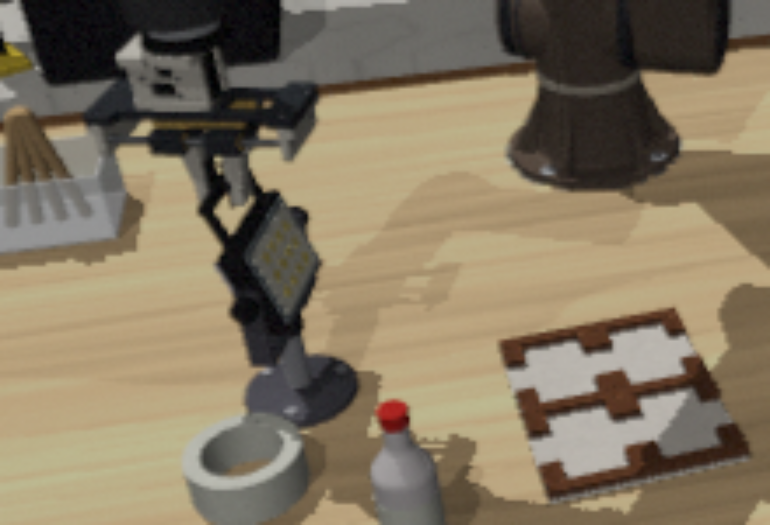

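The light has swivelled and now faces the tray side. Next is the tilt.

{"op": "jog_arm", "data": {"motion": [{"dx":-0.0037,"dy":-0.0008,"dz":0.0147,"twist":0},{"dx":-0.005,"dy":-0.0008,"dz":0.022,"twist":0},{"dx":-0.0054,"dy":-0.0008,"dz":0.0284,"twist":0},{"dx":-0.0054,"dy":-0.0008,"dz":0.035,"twist":0},{"dx":-0.0051,"dy":-0.0008,"dz":0.0422,"twist":0},{"dx":-0.0033,"dy":-0.0008,"dz":0.0531,"twist":0},{"dx":-0.0006,"dy":-0.0008,"dz":0.0628,"twist":0},{"dx":0.0025,"dy":-0.0008,"dz":0.0706,"twist":0},{"dx":0.0025,"dy":-0.0008,"dz":0.0706,"twist":0},{"dx":0.0025,"dy":-0.0008,"dz":0.0706,"twist":0}]}}

```text
t: 5.42
eef_pos: [0.4745, -0.3557, 0.2411]
ee_rot: [1.621, 1.568, 2.883]
force: [-5.4, 1.6, 3.5]
width: 0.0133
```

{"op": "jog_arm", "data": {"motion": [{"dx":0,"dy":0,"dz":0,"twist":0},{"dx":0,"dy":0,"dz":0,"twist":0},{"dx":0,"dy":0,"dz":0,"twist":0},{"dx":0,"dy":0,"dz":0,"twist":0}], "gripper": 0.04}}

```text
t: 5.75
eef_pos: [0.4762, -0.3562, 0.2411]
ee_rot: [-1.421, 1.57, -0.16]
force: [-0.3, 0.4, -0.3]
width: 0.0342
```

{"op": "jog_arm", "data": {"motion": [{"dx":-0.03,"dy":0,"dz":0,"twist":0},{"dx":-0.07,"dy":0,"dz":0,"twist":0},{"dx":-0.1,"dy":0,"dz":0,"twist":0}], "gripper": 0.0876}}

```text
t: 6.0
eef_pos: [0.4759, -0.3564, 0.3435]
ee_rot: [-2.275, 1.57, -1.013]
force: [0.8, -0.3, 1.4]
width: 0.0544
```

```bash
python3 - <<'E'
from h import *
mv(.4734,-.3562,.241,72.3)
s=arm.grab_frame('scene');t=arm.grab_frame('top')
cv2.imwrite('pics/l4.png',cv2.resize(s[120:270,120:340,::-1],None,fx=3.5,fy=3.5))
cv2.imwrite('pics/l4t.png',t[:,:,::-1])
plates(t,top=Cam('top'))
E
```

```text
dx 102.5 dy 2.6 dz -0.5 mm twist -0.0 | now t 6.00 [ 0.4759 -0.3564  0.3435] az 72.3 q6 -1.57 w 0.0544 F [ 0.8 -0.3  1.4]
plate px [233.2 235.3] xy mm 457.4 326.9 size 99 54 yaw 100.2
plate px [234.5 199.6] xy mm 594.6 329.1 size 101 55 yaw 91.5
plate px [271.1 199.5] xy mm 600.6 184.7 size 97 56 yaw 118.1
```

View pics/l4.png

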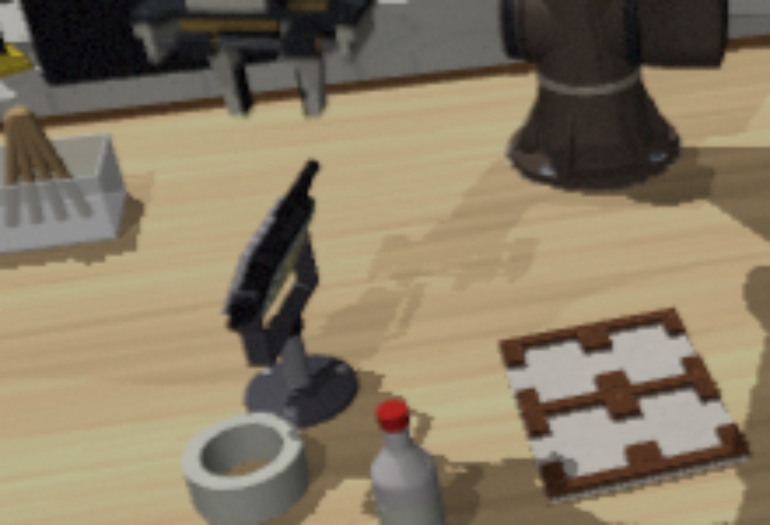

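View pics/l4t.png

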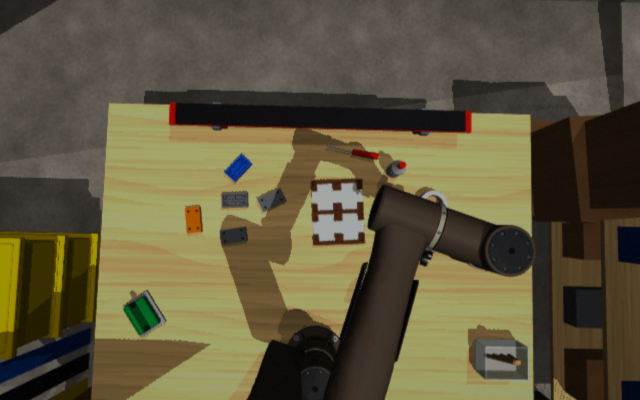

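The lamp is tilted down toward the tray, and I'll verify its aim later with the arm clear. Next is the hollow-up plate4 at (597,329), which only needs carrying.

```bash
python3 - <<'E'
from h import *
mv(.5977,.3290,.15,181.5); print(arm.get_state()['q'].round(2))
E
```

```text
dx 195.0 dy 96.5 dz 690.9 mm twist -109.2 | now t 6.10 [ 0.4777 -0.3576  0.3474] az 72.3 q6 -1.57 w 0.0620 F [-1.1 -0.4 -0.4]
[-0.31  0.17  0.01  0.   -1.39 -1.57]
```

{"op": "jog_arm", "data": {"motion": [{"dx":0,"dy":0.006,"dz":0.041,"twist":-7},{"dx":0,"dy":0.012,"dz":0.082,"twist":-14},{"dx":0,"dy":0.017,"dz":0.123,"twist":-21},{"dx":0,"dy":0.023,"dz":0.164,"twist":-28},{"dx":0,"dy":0.029,"dz":0.205,"twist":-35},{"dx":0,"dy":0.034,"dz":0.246,"twist":-42},{"dx":0.01,"dy":0.04,"dz":0.287,"twist":-49},{"dx":0.02,"dy":0.046,"dz":0.326,"twist":-56},{"dx":0.04,"dy":0.052,"dz":0.365,"twist":-63},{"dx":0.06,"dy":0.058,"dz":0.404,"twist":-70},{"dx":0.08,"dy":0.064,"dz":0.443,"twist":-77},{"dx":0.1,"dy":0.07,"dz":0.48,"twist":-84},{"dx":0.12,"dy":0.075,"dz":0.52,"twist":-91},{"dx":0.14,"dy":0.08,"dz":0.555,"twist":-98},{"dx":0.16,"dy":0.086,"dz":0.59,"twist":-105},{"dx":0.18,"dy":0.09,"dz":0.625,"twist":-109},{"dx":0.195,"dy":0.096,"dz":0.66,"twist":-109},{"dx":0.195,"dy":0.0965,"dz":0.691,"twist":-109},{"dx":0.195,"dy":0.0965,"dz":0.691,"twist":-109},{"dx":0.195,"dy":0.0965,"dz":0.691,"twist":-109}]}}

```text
t: 7.77
eef_pos: [0.5943, 0.3335, 0.1444]
ee_rot: [0.747, 1.569, -2.37]
force: [0.3, -0.3, -0.0]
width: 0.0877
```

```bash
python3 - <<'E'
from h import *
mv(.5977,.3290,.0145,181.5); print(arm.get_state()['q'].round(2))
s=arm.grab_frame('scene')
cv2.imwrite('pics/b1.png',cv2.resize(s[120:270,320:500,::-1],None,fx=4,fy=4))
E
```

```text
dx 129.9 dy 4.5 dz -3.5 mm twist -0.1 | now t 7.77 [0.5943 0.3335 0.1444] az -178.6 q6 -0.77 w 0.0877 F [ 0.3 -0.3 -0. ]
[ 0.8   0.44 -0.09 -0.   -1.05 -0.77]
```

View pics/b1.png

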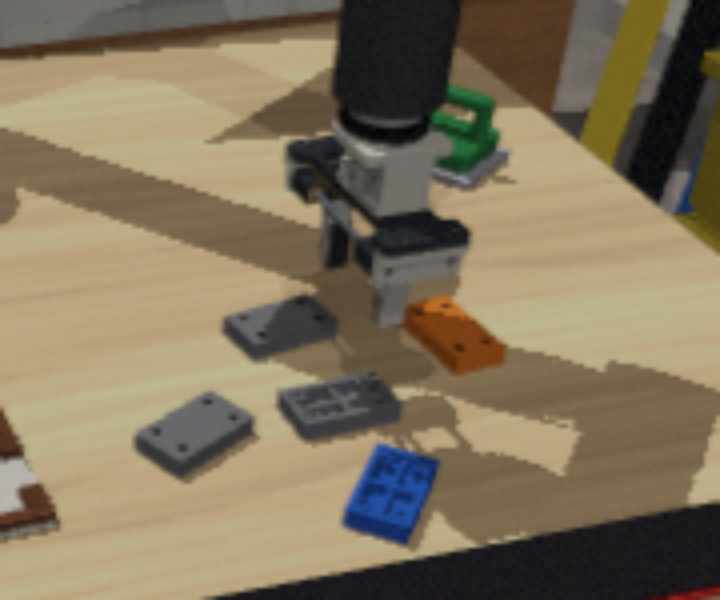

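The gripper is over plate4. I'll take the last millimetres on the way down.

{"op": "jog_arm", "data": {"motion": [{"dx":0.02,"dy":0.002,"dz":-0.001,"twist":0},{"dx":0.06,"dy":0.002,"dz":-0.001,"twist":0},{"dx":0.09,"dy":0.002,"dz":-0.001,"twist":0},{"dx":0.09,"dy":0.002,"dz":-0.001,"twist":0}]}}

```text
t: 8.15
eef_pos: [0.5921, 0.3259, 0.0503]
ee_rot: [0.579, 1.562, -2.543]
force: [-1.3, -1.7, -1.4]
width: 0.0874
```

```bash
python3 - <<'E'
from h import *
mv(.5977,.3290,.0145,181.5)
E
```

```text
dx 35.7 dy -3.2 dz -5.9 mm twist -0.4 | now t 8.15 [0.5921 0.3259 0.0503] az -178.9 q6 -0.77 w 0.0874 F [-1.3 -1.7 -1.4]
```

{"op": "jog_arm", "data": {"motion": [{"dx":0,"dy":-0.002,"dz":-0.004,"twist":0},{"dx":0,"dy":-0.002,"dz":-0.004,"twist":0},{"dx":0,"dy":-0.002,"dz":-0.004,"twist":0}]}}

```text
t: 8.4
eef_pos: [0.6011, 0.3326, 0.059]
ee_rot: [-2.517, 1.566, 0.647]
force: [0.1, -0.1, 0.6]
width: 0.0879
```

```bash
python3 - <<'E'
from h import *
mv(.5977,.3290,.0145,181.5)
E
```

```text
dx 44.5 dy 3.6 dz 3.6 mm twist -0.2 | now t 8.40 [0.6011 0.3326 0.059 ] az -178.7 q6 -0.77 w 0.0879 F [ 0.1 -0.1  0.6]
```

{"op": "jog_arm", "data": {"motion": [{"dx":0.02,"dy":0.0035,"dz":0.0035,"twist":0},{"dx":0.036,"dy":0.0035,"dz":0.0035,"twist":0},{"dx":0.044,"dy":0.0035,"dz":0.0035,"twist":0},{"dx":0.044,"dy":0.0035,"dz":0.0035,"twist":0},{"dx":0.044,"dy":0.0035,"dz":0.0035,"twist":0}]}}

```text
t: 8.82
eef_pos: [0.5966, 0.3286, 0.0134]
ee_rot: [-2.592, 1.569, 0.572]
force: [0.2, -0.2, 0.6]
width: 0.0878
```

{"op": "jog_arm", "data": {"motion": [{"dx":0,"dy":0,"dz":0,"twist":0},{"dx":0,"dy":0,"dz":0,"twist":0},{"dx":0,"dy":0,"dz":0,"twist":0},{"dx":0,"dy":0,"dz":0,"twist":0},{"dx":0,"dy":0,"dz":0,"twist":0},{"dx":0,"dy":0,"dz":0,"twist":0},{"dx":0,"dy":0,"dz":0,"twist":0}], "gripper": 0.0, "newtons": 30}}

```text
t: 9.4
eef_pos: [0.596, 0.3281, 0.0123]
ee_rot: [-2.778, 1.571, 0.386]
force: [-0.5, 0.3, 2.2]
width: 0.0559
```

```bash
python3 - <<'E'
from h import *
mv(.5977,.3290,.15,181.5)
E
```

```text
dx -137.7 dy -0.8 dz -1.8 mm twist -0.2 | now t 9.40 [0.596  0.3281 0.0123] az -178.7 q6 -0.77 w 0.0559 F [-0.5  0.3  2.2]
```

Gripped, at 55.9 mm. Before carrying it to pocket4 I'll check the glue bottle's clearance.

```bash
python3 - <<'E'
from h import *
T,S=Cam('top'),Cam('scene')
s=cv2.imread('pics/scene0.png')[:,:,::-1].copy();t=cv2.imread('pics/top0.png')[:,:,::-1].copy()
def red(im,z):
    h=cv2.cvtColor(im,cv2.COLOR_RGB2HSV); m=((h[...,0]<6)|(h[...,0]>174))&(h[...,1]>180)&(h[...,2]>110)
    ys,xs=np.nonzero(m[z[1]:z[3],z[0]:z[2]]); return xs.mean()+z[0],ys.mean()+z[1]
a=red(t,(385,155,410,178));b=red(s,(225,232,245,246));print(a,b,tri(T,a,S,b))
E
```

```text
(np.float64(402.2), np.float64(164.33333333333334)) (np.float64(231.43243243243242), np.float64(236.94594594594594)) (array([ 0.72864503, -0.2914296 ,  0.16701946]), np.float64(0.000882613301010393))
```

```bash
python3 - <<'E'
from h import *
mv(.6259,-.1181,.10,93.6)
E
```

```text
dx -87.7 dy 446.8 dz -20.0 mm twist 87.7 | now t 9.40 [0.596  0.3281 0.0123] az -178.7 q6 -0.77 w 0.0559 F [-0.5  0.3  2.2]
```

{"op": "jog_arm", "data": {"motion": [{"dx":-0.03,"dy":0,"dz":0,"twist":0},{"dx":-0.06,"dy":0,"dz":0,"twist":0},{"dx":-0.088,"dy":0.01,"dz":0,"twist":3},{"dx":-0.088,"dy":0.04,"dz":-0.002,"twist":10},{"dx":-0.088,"dy":0.08,"dz":-0.004,"twist":17},{"dx":-0.088,"dy":0.12,"dz":-0.006,"twist":24},{"dx":-0.088,"dy":0.16,"dz":-0.008,"twist":31},{"dx":-0.088,"dy":0.2,"dz":-0.01,"twist":38},{"dx":-0.088,"dy":0.24,"dz":-0.012,"twist":45},{"dx":-0.088,"dy":0.28,"dz":-0.014,"twist":52},{"dx":-0.088,"dy":0.315,"dz":-0.016,"twist":59},{"dx":-0.088,"dy":0.35,"dz":-0.018,"twist":66},{"dx":-0.088,"dy":0.38,"dz":-0.02,"twist":73},{"dx":-0.088,"dy":0.41,"dz":-0.02,"twist":80},{"dx":-0.088,"dy":0.43,"dz":-0.02,"twist":86},{"dx":-0.088,"dy":0.447,"dz":-0.02,"twist":87.7},{"dx":-0.088,"dy":0.447,"dz":-0.02,"twist":87.7},{"dx":-0.088,"dy":0.447,"dz":-0.02,"twist":87.7},{"dx":-0.088,"dy":0.447,"dz":-0.02,"twist":87.7}]}}

```text
t: 10.98
eef_pos: [0.6255, -0.1181, 0.0998]
ee_rot: [1.252, 1.57, 2.885]
force: [-0.2, 0.9, -1.2]
width: 0.056
```

```bash
python3 - <<'E'
from h import *
mv(.6259,-.1181,.035,93.6)
s=arm.grab_frame('scene')
cv2.imwrite('pics/b2.png',cv2.resize(s[130:280,220:400,::-1],None,fx=4,fy=4))
mv(.6259,-.1181,.035,93.6)
E
```

```text
dx 64.8 dy -0.4 dz 0.0 mm twist -0.0 | now t 10.98 [ 0.6255 -0.1181  0.0998] az 93.6 q6 -1.63 w 0.0560 F [-0.2  0.9 -1.2]
 dx 64.9 dy -0.2 dz -0.4 mm twist 0.0 | now t 11.03 [ 0.6257 -0.1178  0.0999] az 93.6 q6 -1.63 w 0.0558 F [-0.1 -0.3 -1.6]
```

View pics/b2.png

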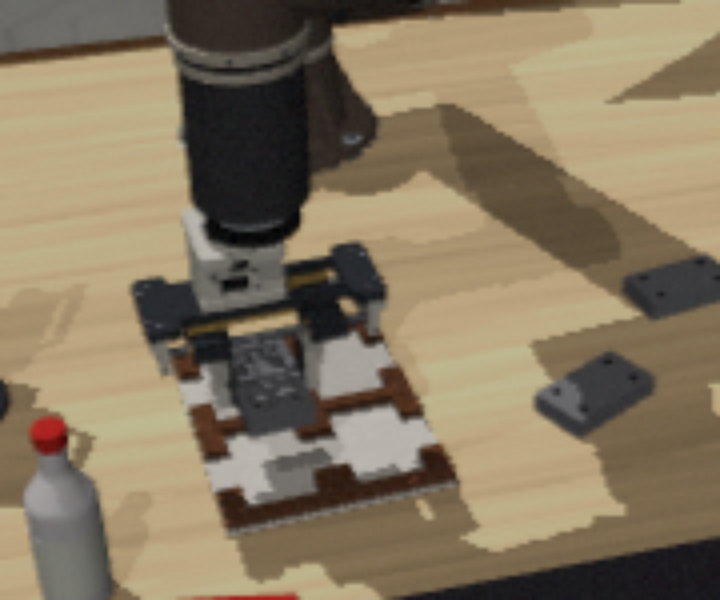

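{"op": "jog_arm", "data": {"motion": [{"dx":0.03,"dy":0,"dz":0,"twist":0},{"dx":0.055,"dy":0,"dz":0,"twist":0},{"dx":0.067,"dy":0,"dz":0,"twist":0},{"dx":0.067,"dy":0,"dz":0,"twist":0},{"dx":0.067,"dy":0,"dz":0,"twist":0}]}}

```text
t: 11.45
eef_pos: [0.6258, -0.1178, 0.033]
ee_rot: [1.861, 1.569, -2.788]
force: [-0.4, -0.6, -0.4]
width: 0.0562
```

```bash
python3 - <<'E'
from h import *
s=arm.grab_frame('scene')
cv2.imwrite('pics/b3.png',cv2.resize(s[200:275,250:350,::-1],None,fx=7,fy=7,interpolation=cv2.INTER_CUBIC))
mv(.6259,-.1181,.019,93.6)
E
```

```text
dx 15.0 dy 0.7 dz -0.1 mm twist 0.0 | now t 11.50 [ 0.6266 -0.1179  0.034 ] az 93.6 q6 -1.63 w 0.0561 F [ 0.2  0.6 -0.9]
```

View pics/b3.png

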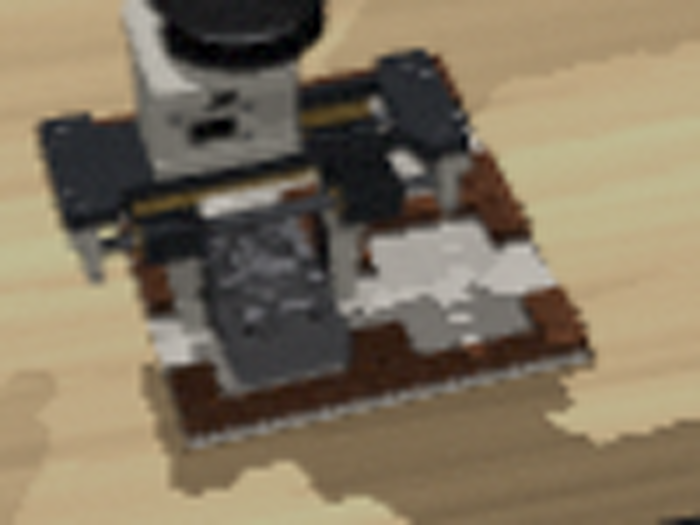

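```bash
python3 - <<'E'
from h import *
S=Cam('scene'); s=lambda x,y:(250+x/7-.43,200+y/7-.43)
z=.0215
for p in((237,391),(350,366)): print(S.onz(s(*p),z).round(4))
z=.0415
for p in((220,345),(345,320)): print('top?',S.onz(s(*p),z).round(4))
for p in((185,440),(585,358)): print('tray front',S.onz(s(*p),.008).round(4), S.onz(s(*p),0).round(4))
print('expected pocket4 front corners')
c=np.array([.566,-.0745]);a=np.radians(3.6);Rm=np.array([[np.cos(a),-np.sin(a)],[np.sin(a),np.cos(a)]])
for q in((.110,-.0755),(.110,-.0195)): print(c+Rm@np.array(q))
E
```

```text
[ 0.684  -0.1401  0.0215]
[ 0.6802 -0.085   0.0215]
top? [ 0.6726 -0.145   0.0415]
top? [ 0.6699 -0.0845  0.0415]
tray front [ 0.6964 -0.1677  0.008 ] [ 0.6877 -0.167  -0.    ]
tray front [0.6884 0.0289 0.008 ] [0.6796 0.0314 0.    ]
expected pocket4 front corners
[ 0.68052362 -0.14294406]
[ 0.67700736 -0.08705456]
```

Edge estimates scatter by ±4 mm around the expected seat. I'll lower gently and watch force and height.

{"op": "jog_arm", "data": {"motion": [{"dx":0.005,"dy":0,"dz":0,"twist":0},{"dx":0.01,"dy":0,"dz":0,"twist":0},{"dx":0.014,"dy":0,"dz":0,"twist":0},{"dx":0.014,"dy":0,"dz":0,"twist":0},{"dx":0.014,"dy":0,"dz":0,"twist":0}]}}

```text
t: 11.92
eef_pos: [0.6273, -0.118, 0.0219]
ee_rot: [-1.689, 1.567, -0.054]
force: [-4.6, 3.7, 15.8]
width: 0.0558
```

```bash
python3 - <<'E'
from h import *
mv(.6259,-.1181,.019,93.6)
s=arm.grab_frame('scene')
cv2.imwrite('pics/b4.png',cv2.resize(s[200:275,250:350,::-1],None,fx=7,fy=7,interpolation=cv2.INTER_CUBIC))
E
```

```text
dx 2.9 dy 1.4 dz 0.0 mm twist 0.1 | now t 11.92 [ 0.6273 -0.118   0.0219] az 93.7 q6 -1.63 w 0.0558 F [-4.6  3.7 15.8]
```

View pics/b4.png

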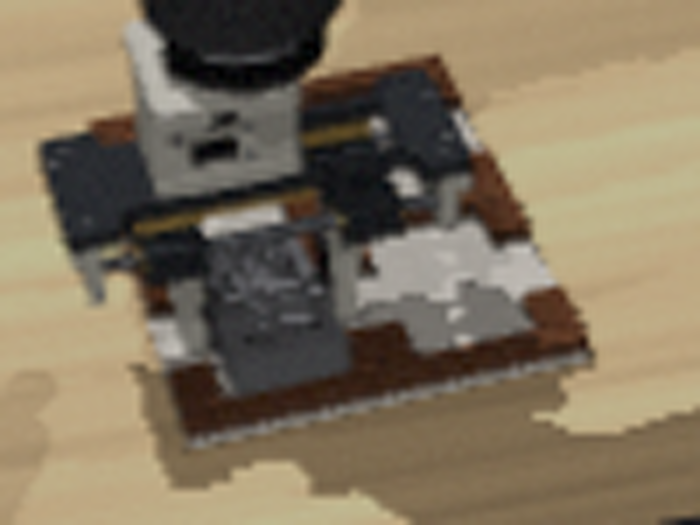

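It resists with 16 N at about 4 mm high, and the front (+x) edge seems to sit on the strip. I'll lift, shift 3.5 mm toward -x and lower again.

{"op": "jog_arm", "data": {"motion": [{"dx":-0.006,"dy":0,"dz":0,"twist":0},{"dx":-0.01,"dy":0.0035,"dz":0,"twist":0},{"dx":-0.01,"dy":0.0035,"dz":0,"twist":0},{"dx":-0.005,"dy":0.0035,"dz":0,"twist":0},{"dx":0,"dy":0.0035,"dz":0,"twist":0},{"dx":0,"dy":0.0035,"dz":0,"twist":0},{"dx":0,"dy":0.0035,"dz":0,"twist":0}]}}

```text
t: 12.55
eef_pos: [0.6224, -0.1187, 0.0185]
ee_rot: [1.877, 1.57, -2.774]
force: [1.2, -1.2, 0.5]
width: 0.0558
```

```bash
python3 - <<'E'
from h import *
mv(.6259,-.1181,.019,93.6)
s=arm.grab_frame('scene')
cv2.imwrite('pics/b5.png',cv2.resize(s[200:275,250:350,::-1],None,fx=7,fy=7,interpolation=cv2.INTER_CUBIC))
E
```

```text
dx -0.5 dy -3.5 dz 0.3 mm twist -0.0 | now t 12.55 [ 0.6224 -0.1187  0.0185] az 93.6 q6 -1.63 w 0.0558 F [ 1.2 -1.2  0.5]
```

View pics/b5.png

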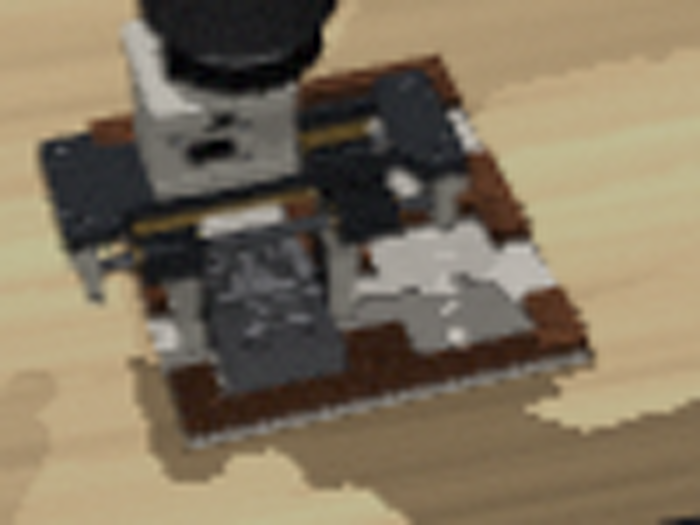

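The height is now the seat height with no force. Releasing.

{"op": "jog_arm", "data": {"motion": [{"dx":0,"dy":0,"dz":0,"twist":0},{"dx":0,"dy":0,"dz":0,"twist":0},{"dx":0,"dy":0,"dz":0,"twist":0}], "gripper": 0.066}}

```text
t: 12.85
eef_pos: [0.6218, -0.1186, 0.0188]
ee_rot: [1.446, 1.57, 3.079]
force: [-0.3, 0.0, 0.4]
width: 0.0647
```

{"op": "jog_arm", "data": {"motion": [{"dx":-0.03,"dy":0,"dz":0,"twist":0},{"dx":-0.07,"dy":0,"dz":0,"twist":0},{"dx":-0.1,"dy":0,"dz":0,"twist":0},{"dx":-0.13,"dy":-0.02,"dz":0.02,"twist":0},{"dx":-0.13,"dy":-0.02,"dz":0.06,"twist":0},{"dx":-0.13,"dy":-0.02,"dz":0.1,"twist":0},{"dx":-0.13,"dy":-0.02,"dz":0.14,"twist":0},{"dx":-0.13,"dy":-0.02,"dz":0.18,"twist":0},{"dx":-0.13,"dy":-0.02,"dz":0.2,"twist":0},{"dx":-0.13,"dy":-0.02,"dz":0.2,"twist":0}], "gripper": 0.0876}}

```text
t: 13.68
eef_pos: [0.6295, 0.0864, 0.1491]
ee_rot: [-0.518, 1.57, 1.119]
force: [0.1, 0.2, -0.5]
width: 0.0873
```

```bash
python3 - <<'E'
from h import *
s=arm.grab_frame('scene');t=arm.grab_frame('top')
cv2.imwrite('pics/b6.png',cv2.resize(s[160:275,170:350,::-1],None,fx=4.4,fy=4.4,interpolation=cv2.INTER_CUBIC))
cv2.imwrite('pics/b6t.png',cv2.resize(t[130:260,200:380,::-1],None,fx=4.4,fy=4.4,interpolation=cv2.INTER_CUBIC))
plates(t)
plates(t,(310,175,368,248),z=.026)
mv(.603,.1845,.1,118)
E
```

```text
plate px [281.8 185. ] xy mm 651.9 152.1 size 86 51 yaw 91.5
plate px [237.2 199.2] xy mm 596.9 316.5 size 156 28 yaw 26.9
plate px [341.1 197.8] xy mm 618.4 -81.0 size 175 105 yaw 91.5
plate px [317.1 187.4] xy mm 651.4 1.5 size 90 66 yaw 1.5
 dx 48.9 dy 19.8 dz 102.7 mm twist -24.3 | now t 13.78 [0.6294 0.0833 0.1489] az 93.7 q6 -1.94 w 0.0875 F [-0.5 -0.9  0.3]
```

View pics/b6.png

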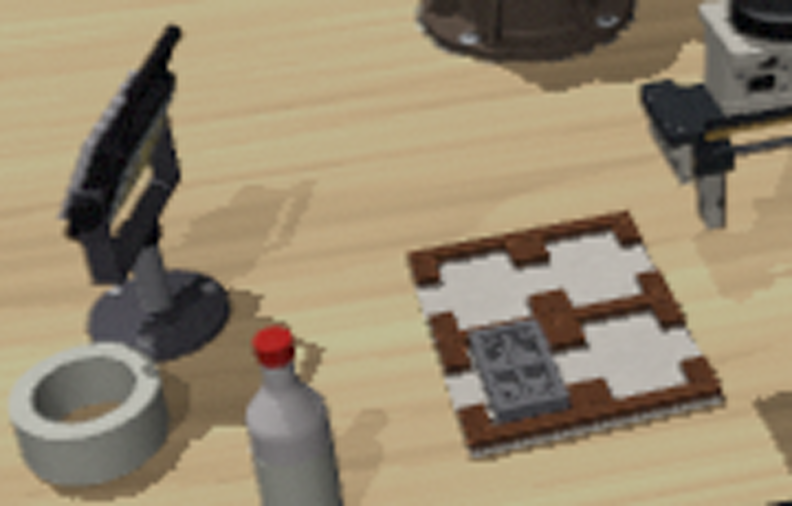

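View pics/b6t.png

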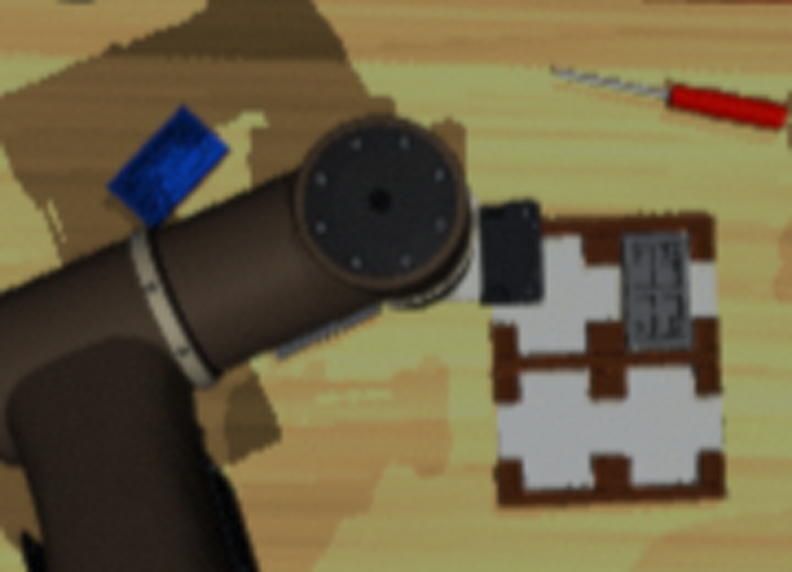

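plate4 sits hollow side up in pocket4, at scene crop (520,370). The tray's x in the robot frame agrees with the raw top view, so its middle is at about (560,-75). Next I grip the smooth-up plate at (601,184) by its +y end with a light grip so that it swings to hang upright.

```bash
python3 - <<'E'
from h import *
mv(.5817,.2206,.08,208.1)
E
```

```text
dx 68.9 dy 38.8 dz 140.1 mm twist -114.4 | now t 13.78 [0.6294 0.0833 0.1489] az 93.7 q6 -1.94 w 0.0875 F [-0.5 -0.9  0.3]
```

{"op": "jog_arm", "data": {"motion": [{"dx":0,"dy":0.01,"dz":0.02,"twist":-7},{"dx":0,"dy":0.02,"dz":0.04,"twist":-14},{"dx":0,"dy":0.03,"dz":0.07,"twist":-21},{"dx":0,"dy":0.0388,"dz":0.1,"twist":-28},{"dx":0,"dy":0.0388,"dz":0.13,"twist":-35},{"dx":0,"dy":0.0388,"dz":0.14,"twist":-42},{"dx":0,"dy":0.0388,"dz":0.14,"twist":-49},{"dx":0,"dy":0.0388,"dz":0.14,"twist":-56},{"dx":0,"dy":0.0388,"dz":0.14,"twist":-63},{"dx":0,"dy":0.0388,"dz":0.14,"twist":-70},{"dx":0,"dy":0.0388,"dz":0.14,"twist":-77},{"dx":0,"dy":0.0388,"dz":0.14,"twist":-84},{"dx":0.01,"dy":0.0388,"dz":0.14,"twist":-91},{"dx":0.03,"dy":0.0388,"dz":0.14,"twist":-98},{"dx":0.05,"dy":0.0388,"dz":0.14,"twist":-105},{"dx":0.069,"dy":0.0388,"dz":0.14,"twist":-112},{"dx":0.069,"dy":0.0388,"dz":0.14,"twist":-114.4},{"dx":0.069,"dy":0.0388,"dz":0.14,"twist":-114.4},{"dx":0.069,"dy":0.0388,"dz":0.14,"twist":-114.4},{"dx":0.069,"dy":0.0388,"dz":0.14,"twist":-114.4}]}}

```text
t: 15.45
eef_pos: [0.583, 0.2192, 0.0808]
ee_rot: [-3.109, 1.57, 0.518]
force: [-0.6, 0.3, -0.3]
width: 0.0876
```

```bash
python3 - <<'E'
from h import *
s=arm.grab_frame('scene')
cv2.imwrite('pics/c1.png',cv2.resize(s[130:260,330:480,::-1],None,fx=4.5,fy=4.5,interpolation=cv2.INTER_CUBIC))
mv(.5817,.2206,.0135,208.1)
E
```

```text
dx 67.4 dy -1.7 dz 0.6 mm twist -0.3 | now t 15.50 [0.583  0.2194 0.0809] az -152.2 q6 -0.19 w 0.0875 F [-0.1 -0.   0. ]
```

View pics/c1.png

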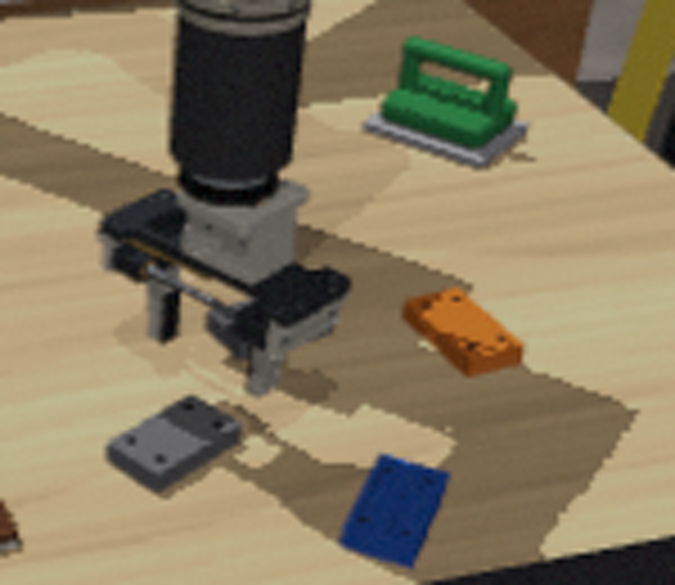

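Plate A isn't visible where it was, expected around crop (270,320). I'll look wider.

```bash
python3 - <<'E'
from h import *
s=arm.grab_frame('scene')
t=arm.grab_frame('top')
cv2.imwrite('pics/c2.png',np.vstack([s,t])[:,:,::-1][:, :] if 0 else s[:,:,::-1])
cv2.imwrite('pics/c2t.png',cv2.resize(t[130:330,120:380,::-1],None,fx=3,fy=3))
E
```

```text
(no output)
```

View pics/c2.png

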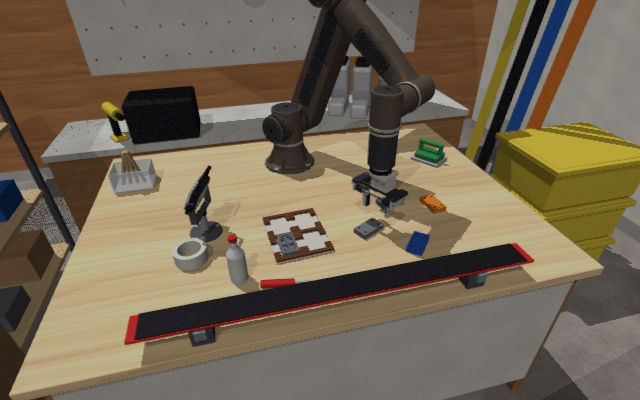

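View pics/c2t.png

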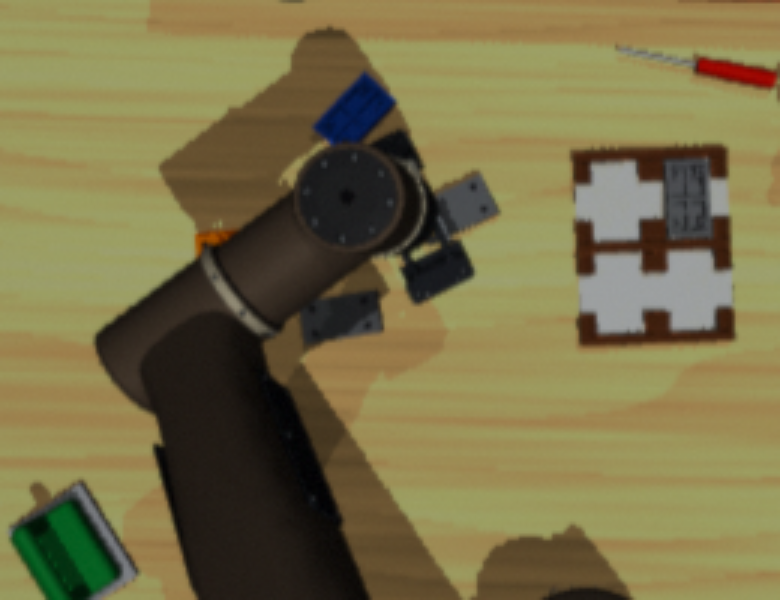

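Plate A is still in place at top (234,236); the gripper had hidden it. Going down on plate C's end.

{"op": "jog_arm", "data": {"motion": [{"dx":0.03,"dy":-0.001,"dz":0.0006,"twist":0},{"dx":0.055,"dy":-0.001,"dz":0.0006,"twist":0},{"dx":0.067,"dy":-0.001,"dz":0.0006,"twist":0},{"dx":0.067,"dy":-0.001,"dz":0.0006,"twist":0},{"dx":0.067,"dy":-0.001,"dz":0.0006,"twist":0}]}}

```text
t: 16.02
eef_pos: [0.5815, 0.2203, 0.0132]
ee_rot: [1.03, 1.57, -1.623]
force: [0.4, -0.5, 1.0]
width: 0.0876
```

{"op": "jog_arm", "data": {"motion": [{"dx":0,"dy":0,"dz":0,"twist":0},{"dx":0,"dy":0,"dz":0,"twist":0},{"dx":0,"dy":0,"dz":0,"twist":0},{"dx":0,"dy":0,"dz":0,"twist":0},{"dx":0,"dy":0,"dz":0,"twist":0},{"dx":0,"dy":0,"dz":0,"twist":0},{"dx":0,"dy":0,"dz":0,"twist":0},{"dx":0,"dy":0,"dz":0,"twist":0}], "gripper": 0.0, "newtons": 5}}

```text
t: 16.68
eef_pos: [0.5815, 0.2203, 0.0132]
ee_rot: [-3.065, 1.57, 0.565]
force: [-0.3, 0.2, 1.4]
width: 0.0561
```

```bash
python3 - <<'E'
from h import *
mv(.5817,.2206,.14,208.1)
E
```

```text
dx -126.8 dy -0.2 dz -0.4 mm twist -0.1 | now t 16.68 [0.5815 0.2203 0.0132] az -152.0 q6 -0.19 w 0.0561 F [-0.3  0.2  1.4]
```

Gripped at 5 N. Now I'll raise the end along an arc about the far end.

{"op": "jog_arm", "data": {"motion": [{"dx":-0.012,"dy":0.001,"dz":0,"twist":0},{"dx":-0.025,"dy":0.003,"dz":0,"twist":0},{"dx":-0.037,"dy":0.007,"dz":0,"twist":0},{"dx":-0.048,"dy":0.012,"dz":0,"twist":0},{"dx":-0.058,"dy":0.019,"dz":0,"twist":0},{"dx":-0.067,"dy":0.027,"dz":0,"twist":0},{"dx":-0.076,"dy":0.036,"dz":0,"twist":0},{"dx":-0.084,"dy":0.046,"dz":0,"twist":0},{"dx":-0.09,"dy":0.056,"dz":0,"twist":0},{"dx":-0.094,"dy":0.067,"dz":0,"twist":0},{"dx":-0.096,"dy":0.076,"dz":0,"twist":0},{"dx":-0.096,"dy":0.076,"dz":0,"twist":0}]}}

```text
t: 17.68
eef_pos: [0.6179, 0.1512, 0.1092]
ee_rot: [1.931, 1.571, -0.724]
force: [0.2, -0.1, -0.9]
width: 0.0559
```

```bash
python3 - <<'E'
from h import *
s=arm.grab_frame('scene')
cv2.imwrite('pics/c3.png',cv2.resize(s[130:260,300:480,::-1],None,fx=4.4,fy=4.4,interpolation=cv2.INTER_CUBIC))
mv(.5817,.2206,.14,208.1)
E
```

```text
dx -31.2 dy -77.5 dz -0.6 mm twist -0.2 | now t 17.73 [0.6173 0.1518 0.1088] az -152.1 q6 -0.06 w 0.0562 F [-0.2  0.3 -1. ]
```

View pics/c3.png

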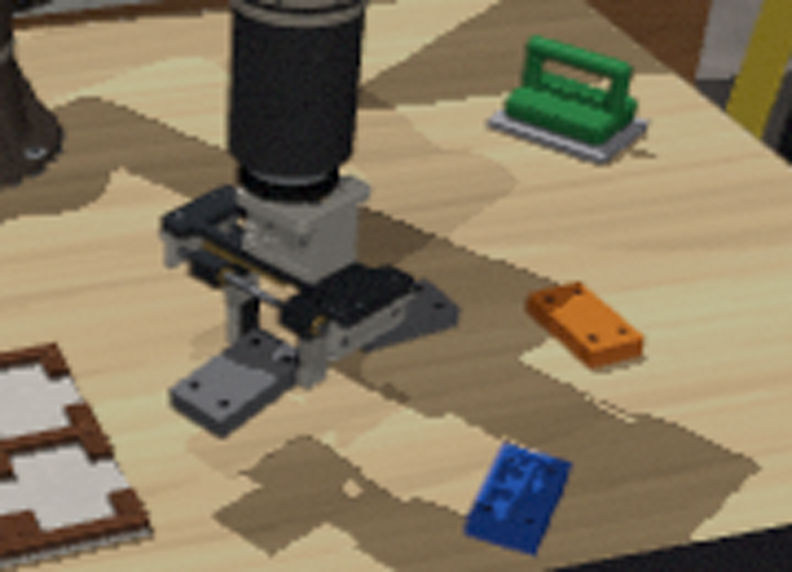

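At 5 N the plate stays level. I'll drop the grip to 3 N and see whether it swings.

{"op": "jog_arm", "data": {"motion": [{"dx":0,"dy":0,"dz":0,"twist":0},{"dx":0,"dy":0,"dz":0,"twist":0},{"dx":0,"dy":0,"dz":0,"twist":0},{"dx":0,"dy":0,"dz":0,"twist":0},{"dx":0,"dy":0,"dz":0,"twist":0},{"dx":0,"dy":0,"dz":0,"twist":0}], "newtons": 3}}

```text
t: 18.23
eef_pos: [0.6169, 0.1533, 0.109]
ee_rot: [0.18, 1.571, -2.473]
force: [-0.8, -0.8, -1.9]
width: 0.056
```

```bash
python3 - <<'E'
from h import *
s=arm.grab_frame('scene')
cv2.imwrite('pics/c4.png',cv2.resize(s[130:260,300:480,::-1],None,fx=4.4,fy=4.4,interpolation=cv2.INTER_CUBIC))
mv(.5817,.2206,.14,208.1)
E
```

```text
dx -31.0 dy -76.0 dz -0.5 mm twist -0.1 | now t 18.28 [0.6169 0.1533 0.109 ] az -152.0 q6 -0.06 w 0.0556 F [-0.8 -0.  -1.5]
```

View pics/c4.png

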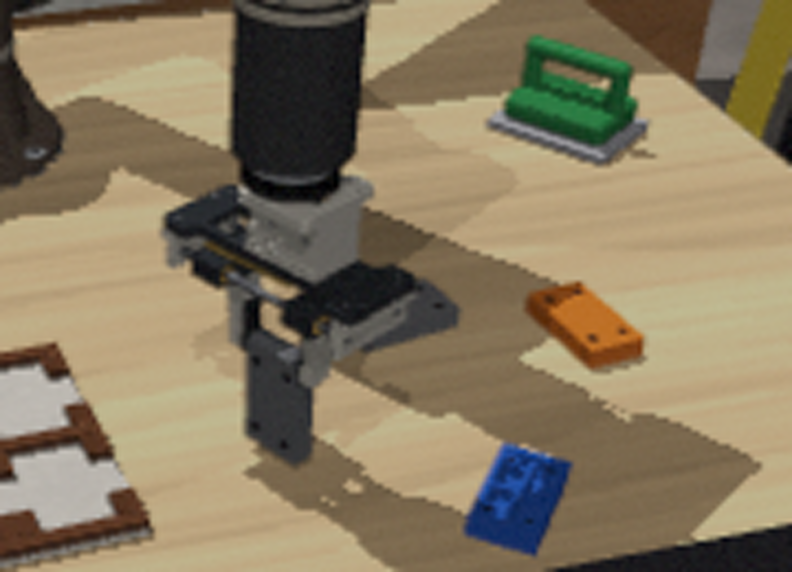

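At 3 N the plate swung to hang upright, with its holed face toward the camera at crop (280,400). I'll tighten the grip and carry it to a free spot at (0.50,0.17), turning it so that it tips toward +x.

```bash
python3 - <<'E'
from h import *
mv(.50,.17,.135,273.6)
E
```

```text
dx -26.0 dy -69.6 dz 95.4 mm twist -65.6 | now t 18.28 [0.6169 0.1533 0.109 ] az -152.0 q6 -0.06 w 0.0556 F [-0.8 -0.  -1.5]
```

{"op": "jog_arm", "data": {"motion": [{"dx":0,"dy":0,"dz":0,"twist":0},{"dx":0,"dy":0,"dz":0,"twist":0}], "newtons": 20}}

```text
t: 18.45
eef_pos: [0.617, 0.1532, 0.1091]
ee_rot: [3.101, 1.571, 0.448]
force: [-0.8, -0.9, -1.6]
width: 0.0555
```

{"op": "jog_arm", "data": {"motion": [{"dx":-0.013,"dy":0,"dz":0,"twist":0},{"dx":-0.026,"dy":-0.01,"dz":0.014,"twist":-7},{"dx":-0.026,"dy":-0.02,"dz":0.028,"twist":-14},{"dx":-0.026,"dy":-0.03,"dz":0.042,"twist":-21},{"dx":-0.026,"dy":-0.04,"dz":0.056,"twist":-28},{"dx":-0.026,"dy":-0.05,"dz":0.07,"twist":-35},{"dx":-0.026,"dy":-0.06,"dz":0.084,"twist":-42},{"dx":-0.026,"dy":-0.07,"dz":0.0955,"twist":-49},{"dx":-0.026,"dy":-0.07,"dz":0.0955,"twist":-56},{"dx":-0.026,"dy":-0.07,"dz":0.0955,"twist":-63},{"dx":-0.026,"dy":-0.07,"dz":0.0955,"twist":-65.6},{"dx":-0.026,"dy":-0.07,"dz":0.0955,"twist":-65.6},{"dx":-0.026,"dy":-0.07,"dz":0.0955,"twist":-65.6}]}}

```text
t: 19.53
eef_pos: [0.4999, 0.1701, 0.1352]
ee_rot: [2.165, 1.57, 0.654]
force: [-0.0, -0.4, -1.1]
width: 0.0559
```

```bash
python3 - <<'E'
from h import *
s=arm.grab_frame('scene')
cv2.imwrite('pics/c5.png',cv2.resize(s[120:250,280:460,::-1],None,fx=4.4,fy=4.4,interpolation=cv2.INTER_CUBIC))
mv(.50,.17,.1,273.6)
E
```

```text
dx 35.1 dy 0.1 dz 0.1 mm twist -0.2 | now t 19.58 [0.4999 0.1701 0.1351] az -86.6 q6 0.93 w 0.0559 F [ 0.6  0.6 -2.1]
```

View pics/c5.png

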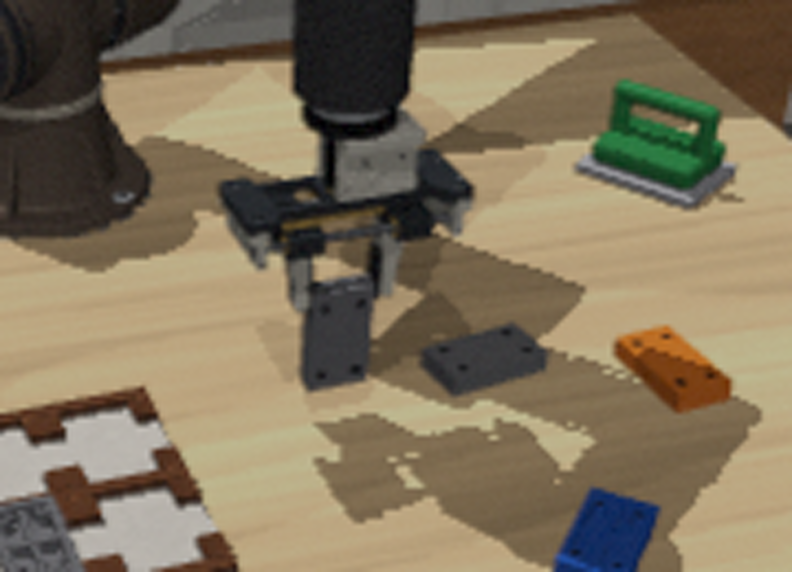

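{"op": "jog_arm", "data": {"motion": [{"dx":0.02,"dy":0,"dz":0,"twist":0},{"dx":0.032,"dy":0,"dz":0,"twist":0},{"dx":0.036,"dy":0,"dz":0,"twist":0},{"dx":0.038,"dy":0,"dz":0,"twist":0},{"dx":0.04,"dy":0,"dz":0,"twist":0},{"dx":0.04,"dy":0,"dz":0,"twist":0}]}}

```text
t: 20.08
eef_pos: [0.5012, 0.1699, 0.097]
ee_rot: [1.2, 1.569, -0.308]
force: [-1.3, -3.8, 9.6]
width: 0.056
```

{"op": "jog_arm", "data": {"motion": [{"dx":0.002,"dy":0,"dz":0,"twist":0},{"dx":0.004,"dy":0,"dz":0,"twist":0},{"dx":0.004,"dy":0,"dz":0,"twist":0}]}}

```text
t: 20.33
eef_pos: [0.5036, 0.1705, 0.0955]
ee_rot: [1.62, 1.563, 0.113]
force: [0.7, -7.8, 25.5]
width: 0.0559
```

Contact is at z≈0.097. I'll ease off, loosen to 3 N and carry the top over toward +x in an arc about the lower edge.

{"op": "jog_arm", "data": {"motion": [{"dx":-0.005,"dy":0,"dz":0,"twist":0},{"dx":-0.005,"dy":0,"dz":0,"twist":0},{"dx":-0.005,"dy":0.008,"dz":0,"twist":0},{"dx":-0.005,"dy":0.0166,"dz":0,"twist":0},{"dx":-0.004,"dy":0.025,"dz":0,"twist":0},{"dx":-0.003,"dy":0.033,"dz":0,"twist":0},{"dx":0,"dy":0.041,"dz":0,"twist":0},{"dx":0.003,"dy":0.049,"dz":0,"twist":0},{"dx":0.003,"dy":0.049,"dz":0,"twist":0}], "newtons": 3}}

```text
t: 21.08
eef_pos: [0.5508, 0.1733, 0.0873]
ee_rot: [1.133, 1.57, -0.376]
force: [2.1, -1.1, 3.0]
width: 0.0557
```

```bash
python3 - <<'E'
from h import *
s=arm.grab_frame('scene')
cv2.imwrite('pics/c6.png',cv2.resize(s[120:250,280:460,::-1],None,fx=4.4,fy=4.4,interpolation=cv2.INTER_CUBIC))
mv(.50,.17,.1,273.6)
E
```

```text
dx -12.5 dy -50.1 dz 0.1 mm twist -0.1 | now t 21.13 [0.55   0.1732 0.0875] az -86.5 q6 0.99 w 0.0563 F [ 1.9 -0.7  3.3]
```

View pics/c6.png

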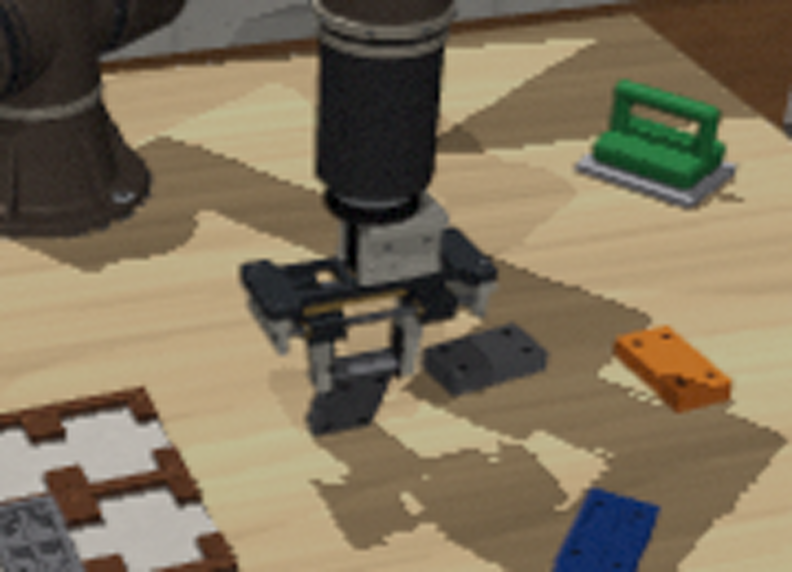

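It's tipping past upright, toward +x. I'll continue the arc, then let go near the bench.

{"op": "jog_arm", "data": {"motion": [{"dx":0.004,"dy":0.0075,"dz":0,"twist":0},{"dx":0.008,"dy":0.0146,"dz":0,"twist":0},{"dx":0.013,"dy":0.021,"dz":0,"twist":0},{"dx":0.0186,"dy":0.0275,"dz":0,"twist":0},{"dx":0.025,"dy":0.033,"dz":0,"twist":0},{"dx":0.031,"dy":0.0385,"dz":0,"twist":0},{"dx":0.038,"dy":0.043,"dz":0,"twist":0},{"dx":0.045,"dy":0.047,"dz":0,"twist":0},{"dx":0.05,"dy":0.049,"dz":0,"twist":0},{"dx":0.05,"dy":0.049,"dz":0,"twist":0},{"dx":0.05,"dy":0.049,"dz":0,"twist":0}]}}

```text
t: 22.05
eef_pos: [0.5968, 0.1758, 0.0372]
ee_rot: [-1.196, 1.569, -2.705]
force: [0.4, 0.0, -0.8]
width: 0.0559
```

```bash
python3 - <<'E'
from h import *
s=arm.grab_frame('scene')
cv2.imwrite('pics/c7.png',cv2.resize(s[120:250,280:460,::-1],None,fx=4.4,fy=4.4,interpolation=cv2.INTER_CUBIC))
mv(.50,.17,.1,273.6)
E
```

```text
dx -62.3 dy -97.2 dz -0.0 mm twist -0.0 | now t 22.10 [0.597  0.1759 0.0376] az -86.4 q6 1.03 w 0.0563 F [ 0.4  0.6 -0.7]
```

View pics/c7.png

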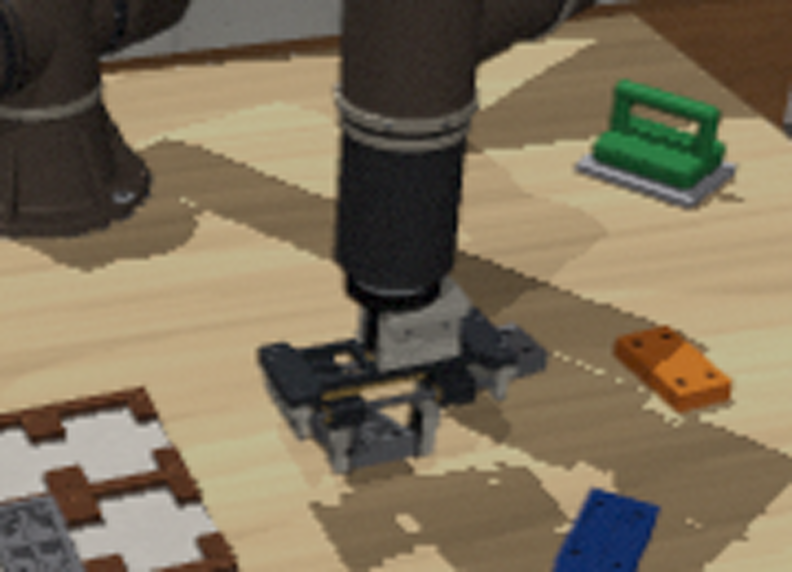

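The plate is nearly down, hollow side up. I'll lower a bit more, release and back off.

{"op": "jog_arm", "data": {"motion": [{"dx":0.008,"dy":0.001,"dz":0,"twist":0},{"dx":0.015,"dy":0.002,"dz":0,"twist":0},{"dx":0.015,"dy":0.002,"dz":0,"twist":0}]}}

```text
t: 22.35
eef_pos: [0.599, 0.1761, 0.0217]
ee_rot: [-1.254, 1.569, -2.763]
force: [0.7, 0.5, -0.3]
width: 0.0559
```

{"op": "jog_arm", "data": {"motion": [{"dx":0,"dy":0,"dz":0,"twist":0},{"dx":0,"dy":0,"dz":0,"twist":0},{"dx":0,"dy":0,"dz":0,"twist":0},{"dx":-0.03,"dy":0,"dz":0,"twist":0},{"dx":-0.06,"dy":0,"dz":0,"twist":0},{"dx":-0.08,"dy":-0.02,"dz":-0.03,"twist":0},{"dx":-0.08,"dy":-0.04,"dz":-0.07,"twist":0},{"dx":-0.08,"dy":-0.06,"dz":-0.11,"twist":0},{"dx":-0.08,"dy":-0.08,"dz":-0.14,"twist":0},{"dx":-0.08,"dy":-0.08,"dz":-0.14,"twist":0}], "gripper": 0.0876}}

```text
t: 23.18
eef_pos: [0.5083, 0.3162, 0.104]
ee_rot: [2.563, 1.568, 1.059]
force: [-0.6, -0.3, -0.5]
width: 0.0876
```

```bash
python3 - <<'E'
from h import *
s=arm.grab_frame('scene');t=arm.grab_frame('top')
cv2.imwrite('pics/c8.png',cv2.resize(s[120:250,280:460,::-1],None,fx=4.4,fy=4.4,interpolation=cv2.INTER_CUBIC))
cv2.imwrite('pics/c8t.png',cv2.resize(t[130:260,200:380,::-1],None,fx=4.4,fy=4.4,interpolation=cv2.INTER_CUBIC))
plates(t,(255,175,300,230))
mv(.50,.17,.1,273.6)
E
```

```text
plate px [274.  209.7] xy mm 561.5 172.5 size 98 54 yaw 1.9
 dx 3.5 dy -19.5 dz 141.8 mm twist 0.2 | now t 23.28 [0.5101 0.3128 0.1036] az -86.2 q6 0.76 w 0.0873 F [ 0.6 -1.1  0.4]
```

View pics/c8.png

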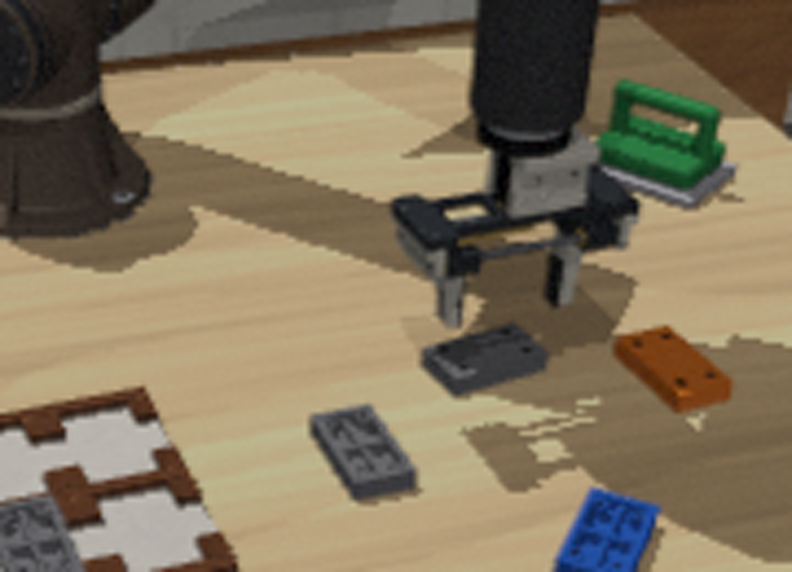

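View pics/c8t.png

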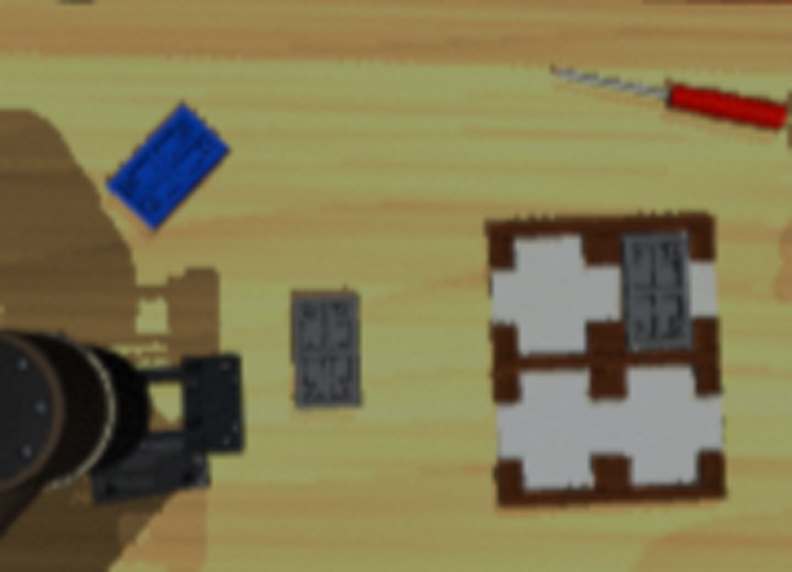

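The flip worked. The plate lies hollow side up at (561,172), aligned with the tray. I'll grip its middle.

```bash
python3 - <<'E'
from h import *
mv(.5615,.1725,.06,273.0)
E
```

```text
dx 43.5 dy 42.1 dz 143.4 mm twist 0.8 | now t 23.28 [0.5101 0.3128 0.1036] az -86.2 q6 0.76 w 0.0873 F [ 0.6 -1.1  0.4]
```

{"op": "jog_arm", "data": {"motion": [{"dx":0,"dy":0.012,"dz":0.04,"twist":0.8},{"dx":0,"dy":0.024,"dz":0.08,"twist":0.8},{"dx":0,"dy":0.036,"dz":0.12,"twist":0.8},{"dx":0.02,"dy":0.042,"dz":0.1435,"twist":0.8},{"dx":0.0435,"dy":0.042,"dz":0.1435,"twist":0.8},{"dx":0.0435,"dy":0.042,"dz":0.1435,"twist":0.8},{"dx":0.0435,"dy":0.042,"dz":0.1435,"twist":0.8},{"dx":0.0435,"dy":0.042,"dz":0.1435,"twist":0.8}]}}

```text
t: 23.95
eef_pos: [0.5626, 0.1705, 0.0605]
ee_rot: [1.567, 1.57, 0.044]
force: [1.0, 0.6, 1.4]
width: 0.0875
```

```bash
python3 - <<'E'
from h import *
mv(.5615,.1725,.0135,273.0)
E
```

```text
dx 47.0 dy -1.1 dz -2.0 mm twist -0.2 | now t 23.95 [0.5626 0.1705 0.0605] az -87.2 q6 0.99 w 0.0875 F [1.  0.6 1.4]
```

{"op": "jog_arm", "data": {"motion": [{"dx":0.025,"dy":-0.001,"dz":-0.001,"twist":0},{"dx":0.04,"dy":-0.001,"dz":-0.001,"twist":0},{"dx":0.047,"dy":-0.001,"dz":-0.001,"twist":0},{"dx":0.047,"dy":-0.001,"dz":-0.001,"twist":0},{"dx":0.047,"dy":-0.001,"dz":-0.001,"twist":0}]}}

```text
t: 24.37
eef_pos: [0.5614, 0.1722, 0.0135]
ee_rot: [1.798, 1.57, 0.276]
force: [0.2, 0.2, -0.3]
width: 0.0876
```

{"op": "jog_arm", "data": {"motion": [{"dx":0,"dy":0,"dz":0,"twist":0},{"dx":0,"dy":0,"dz":0,"twist":0},{"dx":0,"dy":0,"dz":0,"twist":0},{"dx":0,"dy":0,"dz":0,"twist":0},{"dx":0,"dy":0,"dz":0,"twist":0},{"dx":0,"dy":0,"dz":0,"twist":0},{"dx":0,"dy":0,"dz":0,"twist":0}], "gripper": 0.0, "newtons": 30}}

```text
t: 24.95
eef_pos: [0.5612, 0.1716, 0.0129]
ee_rot: [2.072, 1.57, 0.549]
force: [-1.1, 0.6, 2.6]
width: 0.0558
```

```bash
python3 - <<'E'
from h import *
s,M,a=st(); print('offset',s['eef_pos'])
off=s['eef_pos'][0]-.5615
mv(.6172+off,-.0235,.08,273.6)
E
```

```text
offset [0.5611831  0.17163355 0.01293441]
 dx -67.1 dy 46.2 dz 197.6 mm twist -0.8 | now t 24.95 [0.5612 0.1716 0.0129] az -87.2 q6 0.99 w 0.0558 F [-1.1  0.6  2.6]
```

{"op": "jog_arm", "data": {"motion": [{"dx":-0.03,"dy":0,"dz":0,"twist":0},{"dx":-0.06,"dy":0,"dz":0,"twist":0},{"dx":-0.067,"dy":0.008,"dz":0.035,"twist":-0.8},{"dx":-0.067,"dy":0.017,"dz":0.075,"twist":-0.8},{"dx":-0.067,"dy":0.027,"dz":0.115,"twist":-0.8},{"dx":-0.067,"dy":0.036,"dz":0.155,"twist":-0.8},{"dx":-0.067,"dy":0.042,"dz":0.18,"twist":-0.8},{"dx":-0.067,"dy":0.046,"dz":0.1975,"twist":-0.8},{"dx":-0.067,"dy":0.046,"dz":0.1975,"twist":-0.8},{"dx":-0.067,"dy":0.046,"dz":0.1975,"twist":-0.8},{"dx":-0.067,"dy":0.046,"dz":0.1975,"twist":-0.8}]}}

```text
t: 25.87
eef_pos: [0.6159, -0.0235, 0.0792]
ee_rot: [-1.598, 1.57, -3.107]
force: [1.1, 1.0, -1.2]
width: 0.0556
```

```bash
python3 - <<'E'
from h import *
mv(.6170,-.0235,.035,273.6)
s=arm.grab_frame('scene')
cv2.imwrite('pics/c9.png',cv2.resize(s[170:275,230:370,::-1],None,fx=5.5,fy=5.5,interpolation=cv2.INTER_CUBIC))
mv(.6170,-.0235,.032,273.6)
E
```

```text
dx 44.2 dy 1.1 dz 0.1 mm twist -0.1 | now t 25.87 [ 0.6159 -0.0235  0.0792] az -86.5 q6 1.35 w 0.0556 F [ 1.1  1.  -1.2]
 dx 47.3 dy 1.0 dz 0.5 mm twist -0.0 | now t 25.92 [ 0.616  -0.023   0.0793] az -86.4 q6 1.35 w 0.0557 F [-0.1 -0.  -1.3]
```

View pics/c9.png

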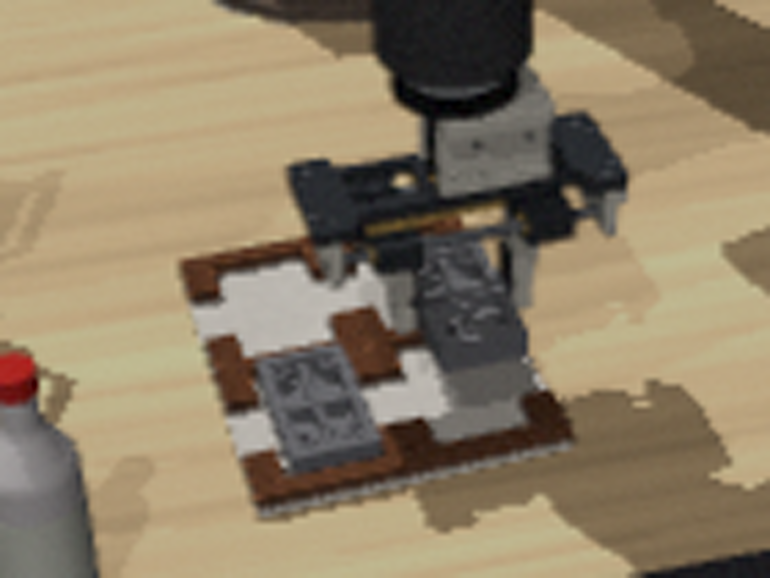

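{"op": "jog_arm", "data": {"motion": [{"dx":0.03,"dy":0.0005,"dz":0,"twist":0},{"dx":0.045,"dy":0.0005,"dz":0,"twist":0},{"dx":0.05,"dy":0.0005,"dz":0,"twist":0},{"dx":0.055,"dy":0.0005,"dz":0,"twist":0},{"dx":0.06,"dy":0.0005,"dz":0,"twist":0},{"dx":0.06,"dy":0.0005,"dz":0,"twist":0},{"dx":0.06,"dy":0.0005,"dz":0,"twist":0}]}}

```text
t: 26.5
eef_pos: [0.6173, -0.0233, 0.0201]
ee_rot: [1.616, 1.57, 0.108]
force: [-0.2, 0.2, -1.1]
width: 0.0553
```

```bash
python3 - <<'E'
from h import *
mv(.6170,-.0235,.019,273.6)
s=arm.grab_frame('scene')
cv2.imwrite('pics/c10.png',cv2.resize(s[170:275,230:370,::-1],None,fx=5.5,fy=5.5,interpolation=cv2.INTER_CUBIC))
E
```

```text
dx 1.1 dy -0.3 dz 0.2 mm twist -0.0 | now t 26.50 [ 0.6173 -0.0233  0.0201] az -86.4 q6 1.36 w 0.0553 F [-0.2  0.2 -1.1]
```

View pics/c10.png

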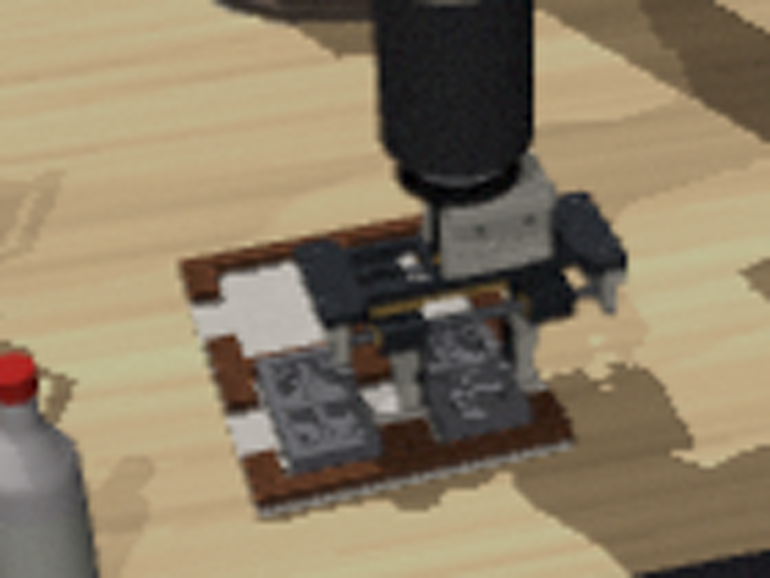

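It's down in pocket3 with no contact force. I'll release and head for the last plate.

{"op": "jog_arm", "data": {"motion": [{"dx":0,"dy":0,"dz":0,"twist":0},{"dx":0,"dy":0,"dz":0,"twist":0},{"dx":0,"dy":0,"dz":0,"twist":0}], "gripper": 0.066}}

```text
t: 26.8
eef_pos: [0.6173, -0.0236, 0.0202]
ee_rot: [1.689, 1.57, 0.181]
force: [0.3, 0.3, 0.0]
width: 0.0653
```

{"op": "jog_arm", "data": {"motion": [{"dx":-0.03,"dy":0,"dz":0,"twist":0},{"dx":-0.07,"dy":0,"dz":0,"twist":0},{"dx":-0.11,"dy":0,"dz":0,"twist":0},{"dx":-0.12,"dy":-0.02,"dz":-0.03,"twist":0},{"dx":-0.12,"dy":-0.04,"dz":-0.07,"twist":0},{"dx":-0.12,"dy":-0.08,"dz":-0.1,"twist":0},{"dx":-0.12,"dy":-0.12,"dz":-0.12,"twist":0},{"dx":-0.12,"dy":-0.14,"dz":-0.14,"twist":0},{"dx":-0.12,"dy":-0.14,"dz":-0.14,"twist":0},{"dx":-0.12,"dy":-0.14,"dz":-0.14,"twist":0}], "gripper": 0.0876}}

```text
t: 27.63
eef_pos: [0.4674, 0.1088, 0.1406]
ee_rot: [2.124, 1.569, 0.62]
force: [0.1, -0.5, 0.5]
width: 0.0876
```

```bash
python3 - <<'E'
from h import *
s=arm.grab_frame('scene');t=arm.grab_frame('top')
cv2.imwrite('pics/d1.png',cv2.resize(s[130:275,170:430,::-1],None,fx=3,fy=3,interpolation=cv2.INTER_CUBIC))
cv2.imwrite('pics/d1t.png',cv2.resize(t[130:290,180:460,::-1],None,fx=2.8,fy=2.8,interpolation=cv2.INTER_CUBIC))
plates(t,(215,222,256,255))
mv(.4519,.3684,.08,190)
E
```

```text
plate px [233.2 235.5] xy mm 456.1 326.9 size 101 56 yaw 100.5
 dx 60.4 dy -0.8 dz -261.1 mm twist 83.6 | now t 27.73 [0.4691 0.1078 0.1402] az -86.4 q6 1.00 w 0.0878 F [ 0.3 -0.2 -0.8]
```

View pics/d1.png

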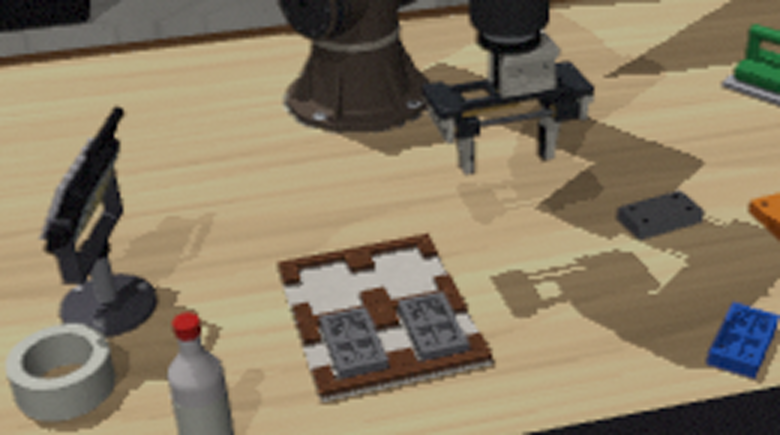

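View pics/d1t.png

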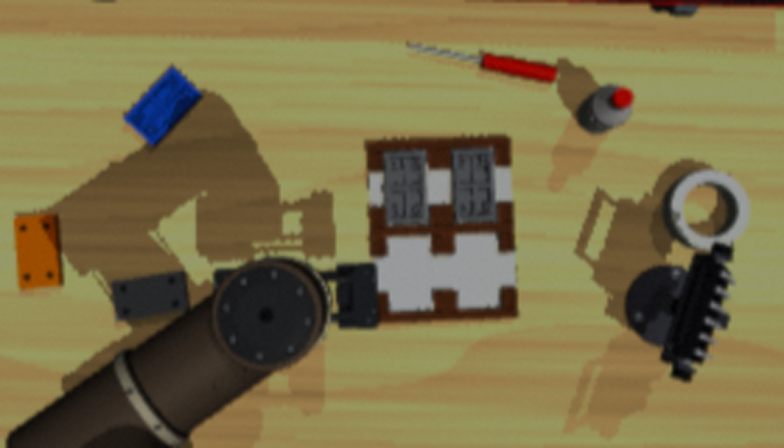

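Two plates are seated in pockets 3 and 4. The last one is unmoved at (457,327), yaw 100°.

{"op": "jog_arm", "data": {"motion": [{"dx":0,"dy":0,"dz":-0.03,"twist":7},{"dx":0,"dy":0,"dz":-0.06,"twist":14},{"dx":0,"dy":0,"dz":-0.09,"twist":21},{"dx":0,"dy":0,"dz":-0.12,"twist":28},{"dx":0,"dy":0,"dz":-0.15,"twist":35},{"dx":0,"dy":0,"dz":-0.18,"twist":42},{"dx":0,"dy":0,"dz":-0.21,"twist":49},{"dx":0,"dy":0,"dz":-0.24,"twist":56},{"dx":0.02,"dy":-0.002,"dz":-0.26,"twist":63},{"dx":0.04,"dy":-0.002,"dz":-0.26,"twist":70},{"dx":0.06,"dy":-0.002,"dz":-0.26,"twist":77},{"dx":0.06,"dy":-0.002,"dz":-0.26,"twist":83.4},{"dx":0.06,"dy":-0.002,"dz":-0.26,"twist":83.4},{"dx":0.06,"dy":-0.002,"dz":-0.26,"twist":83.4},{"dx":0.06,"dy":-0.002,"dz":-0.26,"twist":83.4}]}}

```text
t: 28.98
eef_pos: [0.4515, 0.3668, 0.0799]
ee_rot: [-2.598, 1.57, 0.723]
force: [-0.1, -0.1, 0.5]
width: 0.0877
```

```bash
python3 - <<'E'
from h import *
mv(.450,.367,.0135,190.3)
t=arm.grab_frame('top');s=arm.grab_frame('scene')
cv2.imwrite('pics/d2.png',cv2.resize(s[130:250,320:470,::-1],None,fx=4.5,fy=4.5,interpolation=cv2.INTER_CUBIC))
cv2.imwrite('pics/d2t.png',cv2.resize(t[165:295,290:470,::-1],None,fx=4.3,fy=4.3,interpolation=cv2.INTER_CUBIC))
E
```

```text
dx 66.4 dy -0.5 dz 1.5 mm twist 0.0 | now t 28.98 [0.4515 0.3668 0.0799] az -169.7 q6 -0.84 w 0.0877 F [-0.1 -0.1  0.5]
```

View pics/d2.png

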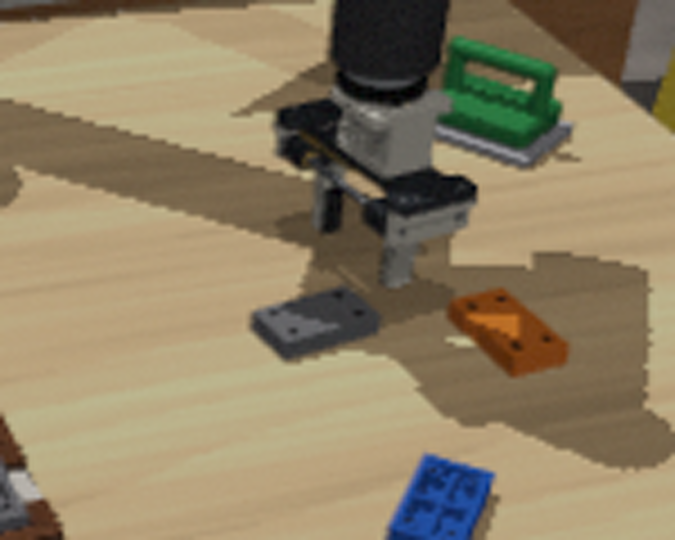

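View pics/d2t.png

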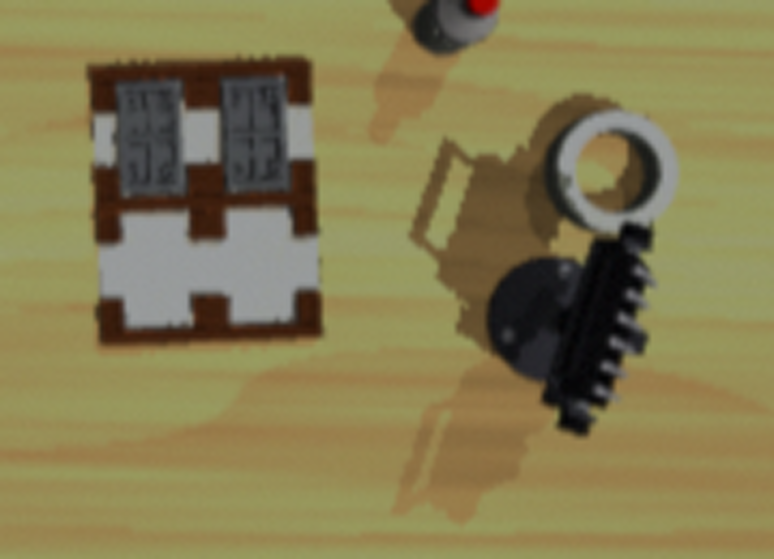

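{"op": "jog_arm", "data": {"motion": [{"dx":0.03,"dy":-0.0005,"dz":0.0015,"twist":0},{"dx":0.055,"dy":-0.0005,"dz":0.0015,"twist":0},{"dx":0.066,"dy":-0.0005,"dz":0.0015,"twist":0},{"dx":0.066,"dy":-0.0005,"dz":0.0015,"twist":0},{"dx":0.066,"dy":-0.0005,"dz":0.0015,"twist":0}]}}

```text
t: 29.5
eef_pos: [0.449, 0.3671, 0.0138]
ee_rot: [1.711, 1.57, -1.252]
force: [-0.0, 0.6, 0.4]
width: 0.0874
```

{"op": "jog_arm", "data": {"motion": [{"dx":0,"dy":0,"dz":0,"twist":0},{"dx":0,"dy":0,"dz":0,"twist":0},{"dx":0,"dy":0,"dz":0,"twist":0},{"dx":0,"dy":0,"dz":0,"twist":0},{"dx":0,"dy":0,"dz":0,"twist":0},{"dx":0,"dy":0,"dz":0,"twist":0},{"dx":0,"dy":0,"dz":0,"twist":0},{"dx":0,"dy":0,"dz":0,"twist":0}], "gripper": 0.0, "newtons": 5}}

```text
t: 30.17
eef_pos: [0.4489, 0.3673, 0.0139]
ee_rot: [-2.485, 1.57, 0.834]
force: [-0.1, 0.1, 2.9]
width: 0.0564
```

```bash
python3 - <<'E'
from h import *
mv(.450,.367,.0135,190.3)
T=Cam('top'); c=lambda x,y:(290+x/4.3-.4,165+y/4.3-.4)
a,b=T.onz(c(575,417),.165),T.onz(c(637,236),.165)
print(a,b,(a+b)/2); d=b-a; n=np.array([-d[1],d[0]])/np.linalg.norm(d[:2]); print('beam az',np.degrees(np.arctan2(d[1],d[0]))%360-0, 'want',np.degrees(np.arctan2(-.0745+.392,.5605-.462)))
E
```

```text
dx 0.4 dy 0.5 dz -1.0 mm twist -0.1 | now t 30.17 [0.4489 0.3673 0.0139] az -169.8 q6 -0.85 w 0.0564 F [-0.1  0.1  2.9]
[ 0.38834558 -0.37017086  0.165     ] [ 0.53654625 -0.42006942  0.165     ] [ 0.46244591 -0.39512014  0.165     ]
beam az 341.39183073718164 want 72.76421682251096
```

Gripped. From the tilt-axis knobs the lamp's beam azimuth measures 71.4° against the wanted 72.8°, about 8 mm off at the tray. Now I'll lift the plate's end and let it swing.

{"op": "jog_arm", "data": {"motion": [{"dx":-0.015,"dy":0.002,"dz":0,"twist":0},{"dx":-0.03,"dy":0.005,"dz":0,"twist":0},{"dx":-0.05,"dy":0.014,"dz":0,"twist":0},{"dx":-0.07,"dy":0.03,"dz":0,"twist":0},{"dx":-0.085,"dy":0.047,"dz":0,"twist":0},{"dx":-0.1,"dy":0.06,"dz":0,"twist":0},{"dx":-0.11,"dy":0.06,"dz":0,"twist":0},{"dx":-0.11,"dy":0.06,"dz":0,"twist":0}]}}

```text
t: 30.83
eef_pos: [0.4601, 0.3083, 0.1256]
ee_rot: [-2.455, 1.568, 0.863]
force: [-0.4, 1.0, -1.0]
width: 0.0556
```

{"op": "jog_arm", "data": {"motion": [{"dx":0,"dy":0,"dz":0,"twist":0},{"dx":0,"dy":0,"dz":0,"twist":0},{"dx":0,"dy":0,"dz":0,"twist":0},{"dx":0,"dy":0,"dz":0,"twist":0},{"dx":0,"dy":0,"dz":0,"twist":0},{"dx":0,"dy":0,"dz":0,"twist":0}], "newtons": 3}}

```text
t: 31.33
eef_pos: [0.4591, 0.308, 0.123]
ee_rot: [0.733, 1.57, -2.231]
force: [0.2, 0.4, -0.8]
width: 0.056
```

```bash
python3 - <<'E'
from h import *
mv(.50,.17,.135,273.6)
s=arm.grab_frame('scene')
cv2.imwrite('pics/d3.png',cv2.resize(s[110:250,320:470,::-1],None,fx=4.2,fy=4.2,interpolation=cv2.INTER_CUBIC))
E
```

```text
dx -11.9 dy 143.1 dz -15.9 mm twist -83.4 | now t 31.33 [0.4591 0.308  0.123 ] az -169.8 q6 -0.77 w 0.0560 F [ 0.2  0.4 -0.8]
```

View pics/d3.png

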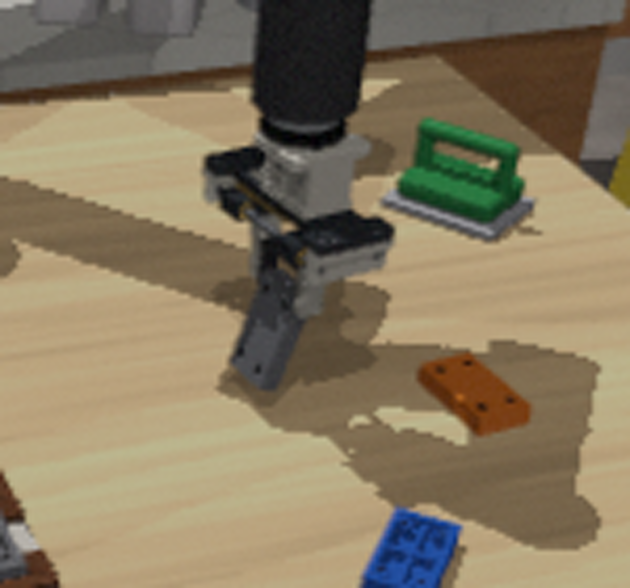

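It hangs at an angle and may still be swinging. I'll wait a moment, then tighten.

{"op": "jog_arm", "data": {"motion": [{"dx":0,"dy":0,"dz":0,"twist":0},{"dx":0,"dy":0,"dz":0,"twist":0},{"dx":0,"dy":0,"dz":0,"twist":0},{"dx":0,"dy":0,"dz":0,"twist":0},{"dx":0,"dy":0,"dz":0,"twist":0}]}}

```text
t: 31.8
eef_pos: [0.4593, 0.308, 0.1236]
ee_rot: [-2.423, 1.571, 0.896]
force: [0.5, -1.1, -1.7]
width: 0.056
```

```bash
python3 - <<'E'
from h import *
s=arm.grab_frame('scene')
cv2.imwrite('pics/d4.png',cv2.resize(s[110:250,320:470,::-1],None,fx=4.2,fy=4.2,interpolation=cv2.INTER_CUBIC))
E
```

```text
(no output)
```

View pics/d4.png

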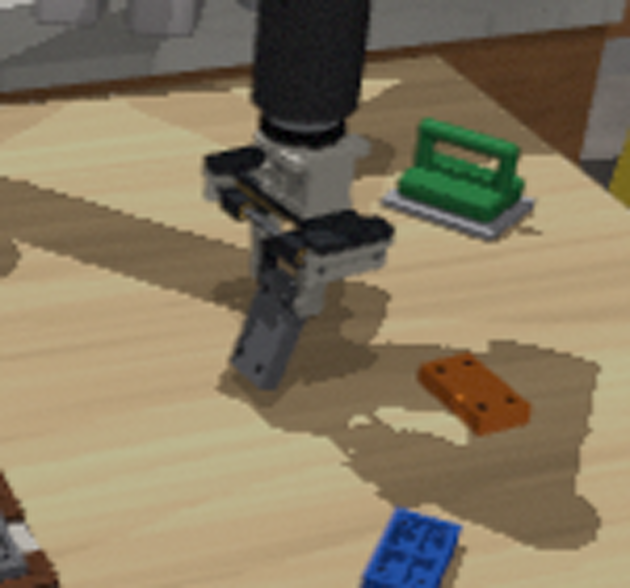

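It settled at about 65° and stays there, which is fine; the bench will take it past upright. I'll carry it to the free spot with a firm grip.

{"op": "jog_arm", "data": {"motion": [{"dx":0,"dy":0,"dz":0,"twist":0},{"dx":0,"dy":0,"dz":0,"twist":0},{"dx":-0.01,"dy":0.015,"dz":-0.001,"twist":-7},{"dx":-0.012,"dy":0.03,"dz":-0.002,"twist":-14},{"dx":-0.012,"dy":0.045,"dz":-0.004,"twist":-21},{"dx":-0.012,"dy":0.06,"dz":-0.006,"twist":-28},{"dx":-0.012,"dy":0.075,"dz":-0.008,"twist":-35},{"dx":-0.012,"dy":0.09,"dz":-0.01,"twist":-42},{"dx":-0.012,"dy":0.105,"dz":-0.012,"twist":-49},{"dx":-0.012,"dy":0.12,"dz":-0.012,"twist":-56},{"dx":-0.012,"dy":0.135,"dz":-0.012,"twist":-63},{"dx":-0.012,"dy":0.14,"dz":-0.012,"twist":-70},{"dx":-0.012,"dy":0.14,"dz":-0.012,"twist":-77},{"dx":-0.012,"dy":0.14,"dz":-0.012,"twist":-83.4},{"dx":-0.012,"dy":0.14,"dz":-0.012,"twist":-83.4},{"dx":-0.012,"dy":0.14,"dz":-0.012,"twist":-83.4}], "newtons": 20}}

```text
t: 33.18
eef_pos: [0.4958, 0.1723, 0.1356]
ee_rot: [2.258, 1.571, 0.746]
force: [0.0, 0.3, -1.3]
width: 0.0558
```

```bash
python3 - <<'E'
from h import *
mv(.48,.17,.1,273.6)
s=arm.grab_frame('scene')
cv2.imwrite('pics/d5.png',cv2.resize(s[110:250,280:430,::-1],None,fx=4.2,fy=4.2,interpolation=cv2.INTER_CUBIC))
E
```

```text
dx 35.6 dy -15.9 dz 1.3 mm twist -0.2 | now t 33.18 [0.4958 0.1723 0.1356] az -86.6 q6 0.92 w 0.0558 F [ 0.   0.3 -1.3]
```

View pics/d5.png

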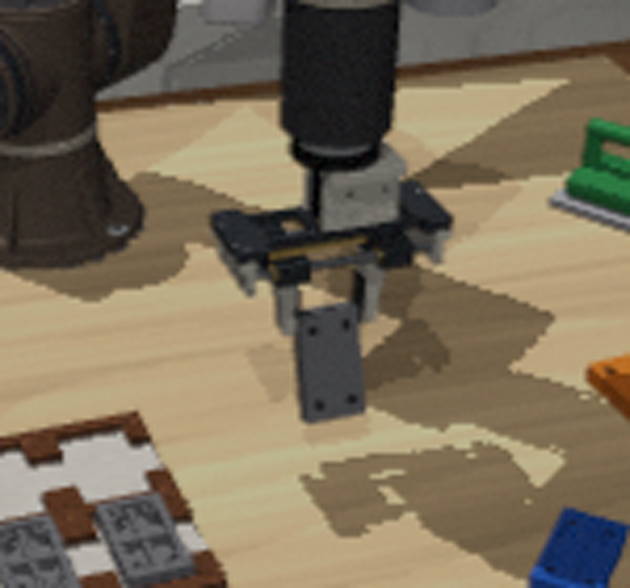

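{"op": "jog_arm", "data": {"motion": [{"dx":0.02,"dy":0,"dz":0,"twist":0},{"dx":0.03,"dy":0,"dz":0,"twist":0},{"dx":0.034,"dy":0,"dz":0,"twist":0},{"dx":0.037,"dy":0,"dz":0,"twist":0},{"dx":0.037,"dy":0,"dz":0,"twist":0}]}}

```text
t: 33.65
eef_pos: [0.4956, 0.1722, 0.098]
ee_rot: [-0.881, 1.57, -2.39]
force: [-1.3, -0.2, -1.0]
width: 0.0558
```

{"op": "jog_arm", "data": {"motion": [{"dx":0.003,"dy":0,"dz":0,"twist":0},{"dx":0.005,"dy":0,"dz":0,"twist":0},{"dx":0.005,"dy":0,"dz":0,"twist":0}]}}

```text
t: 33.9
eef_pos: [0.4963, 0.1726, 0.0941]
ee_rot: [1.944, 1.57, 0.435]
force: [-1.1, 0.9, 0.5]
width: 0.0554
```

{"op": "jog_arm", "data": {"motion": [{"dx":0.003,"dy":0,"dz":0,"twist":0},{"dx":0.005,"dy":0,"dz":0,"twist":0},{"dx":0.005,"dy":0,"dz":0,"twist":0}]}}

```text
t: 34.15
eef_pos: [0.4981, 0.1731, 0.0919]
ee_rot: [1.802, 1.566, 0.295]
force: [-3.6, -2.2, 23.0]
width: 0.056
```

Contact is at z≈0.093. I'll loosen to 3 N and take the top over in an arc.

{"op": "jog_arm", "data": {"motion": [{"dx":-0.004,"dy":0,"dz":0,"twist":0},{"dx":-0.004,"dy":0.002,"dz":0,"twist":0},{"dx":-0.006,"dy":0.01,"dz":0,"twist":0},{"dx":-0.0075,"dy":0.02,"dz":0,"twist":0},{"dx":-0.008,"dy":0.028,"dz":0,"twist":0},{"dx":-0.008,"dy":0.036,"dz":0,"twist":0},{"dx":-0.007,"dy":0.045,"dz":0,"twist":0},{"dx":-0.005,"dy":0.053,"dz":0,"twist":0},{"dx":-0.002,"dy":0.061,"dz":0,"twist":0},{"dx":0.001,"dy":0.069,"dz":0,"twist":0},{"dx":0.001,"dy":0.069,"dz":0,"twist":0}], "newtons": 3}}

```text
t: 35.07
eef_pos: [0.5666, 0.1767, 0.0872]
ee_rot: [1.262, 1.57, -0.247]
force: [0.5, -0.2, 2.5]
width: 0.0562
```

```bash
python3 - <<'E'
from h import *
mv(.48,.17,.1,273.6)
s=arm.grab_frame('scene')
cv2.imwrite('pics/d6.png',cv2.resize(s[110:250,280:430,::-1],None,fx=4.2,fy=4.2,interpolation=cv2.INTER_CUBIC))
E
```

```text
dx -12.9 dy -86.8 dz 1.3 mm twist -0.0 | now t 35.07 [0.5666 0.1767 0.0872] az -86.4 q6 1.00 w 0.0562 F [ 0.5 -0.2  2.5]
```

View pics/d6.png

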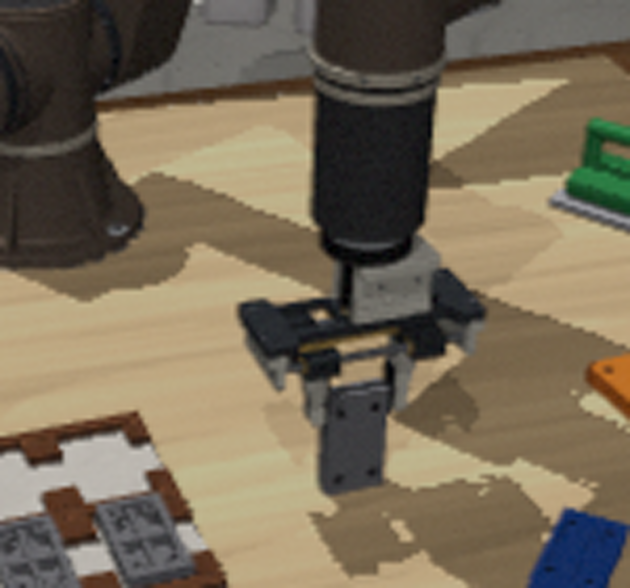

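It slid along somewhat, but it's now upright. I'll keep a little more down-pressure and continue.

{"op": "jog_arm", "data": {"motion": [{"dx":0.002,"dy":0.004,"dz":0,"twist":0},{"dx":0.002,"dy":0.01,"dz":0,"twist":0},{"dx":0.003,"dy":0.018,"dz":0,"twist":0},{"dx":0.005,"dy":0.026,"dz":0,"twist":0},{"dx":0.008,"dy":0.034,"dz":0,"twist":0},{"dx":0.012,"dy":0.042,"dz":0,"twist":0},{"dx":0.012,"dy":0.042,"dz":0,"twist":0}]}}

```text
t: 35.7
eef_pos: [0.6085, 0.1793, 0.0747]
ee_rot: [1.373, 1.57, -0.136]
force: [1.0, -0.4, 3.0]
width: 0.056
```

```bash
python3 - <<'E'
from h import *
mv(.48,.17,.1,273.6)
s=arm.grab_frame('scene')
cv2.imwrite('pics/d7.png',cv2.resize(s[110:250,280:430,::-1],None,fx=4.2,fy=4.2,interpolation=cv2.INTER_CUBIC))
E
```

```text
dx -25.4 dy -128.8 dz 1.3 mm twist -0.0 | now t 35.70 [0.6085 0.1793 0.0747] az -86.4 q6 1.04 w 0.0560 F [ 1.  -0.4  3. ]
```

View pics/d7.png

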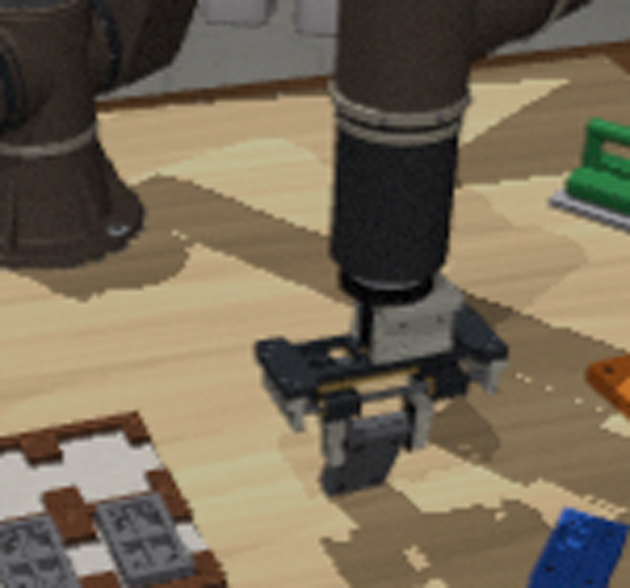

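It's tipping now with the lower edge holding at crop (355,490). Continuing down.

{"op": "jog_arm", "data": {"motion": [{"dx":0.004,"dy":0.007,"dz":0,"twist":0},{"dx":0.009,"dy":0.014,"dz":0,"twist":0},{"dx":0.014,"dy":0.02,"dz":0,"twist":0},{"dx":0.02,"dy":0.026,"dz":0,"twist":0},{"dx":0.027,"dy":0.031,"dz":0,"twist":0},{"dx":0.034,"dy":0.035,"dz":0,"twist":0},{"dx":0.04,"dy":0.037,"dz":0,"twist":0},{"dx":0.045,"dy":0.038,"dz":0,"twist":0},{"dx":0.045,"dy":0.038,"dz":0,"twist":0}]}}

```text
t: 36.5
eef_pos: [0.6432, 0.181, 0.0284]
ee_rot: [-1.236, 1.567, -2.745]
force: [-0.7, -0.7, -1.9]
width: 0.0557
```

```bash
python3 - <<'E'
from h import *
mv(.48,.17,.1,273.6)
s=arm.grab_frame('scene')
cv2.imwrite('pics/d8.png',cv2.resize(s[130:270,280:430,::-1],None,fx=4.2,fy=4.2,interpolation=cv2.INTER_CUBIC))
E
```

```text
dx -71.1 dy -163.8 dz 1.0 mm twist -0.1 | now t 36.50 [0.6432 0.181  0.0284] az -86.5 q6 1.07 w 0.0557 F [-0.7 -0.7 -1.9]
```

View pics/d8.png

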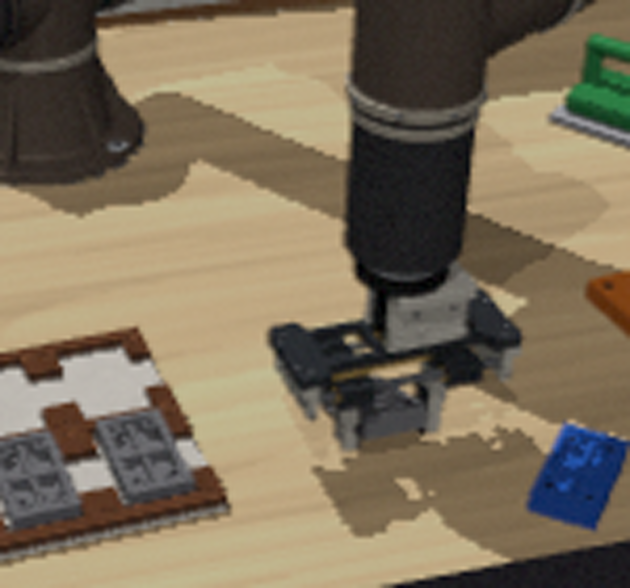

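{"op": "jog_arm", "data": {"motion": [{"dx":0.004,"dy":0,"dz":0,"twist":0},{"dx":0.004,"dy":0,"dz":0,"twist":0},{"dx":0.004,"dy":0,"dz":0,"twist":0},{"dx":0.004,"dy":0,"dz":0,"twist":0},{"dx":-0.03,"dy":0,"dz":0,"twist":0},{"dx":-0.06,"dy":0,"dz":0,"twist":0},{"dx":-0.08,"dy":-0.02,"dz":-0.03,"twist":0},{"dx":-0.08,"dy":-0.05,"dz":-0.06,"twist":0},{"dx":-0.08,"dy":-0.08,"dz":-0.09,"twist":0},{"dx":-0.08,"dy":-0.11,"dz":-0.12,"twist":0},{"dx":-0.08,"dy":-0.12,"dz":-0.14,"twist":0},{"dx":-0.08,"dy":-0.12,"dz":-0.14,"twist":0}], "gripper": 0.0876}}

```text
t: 37.55
eef_pos: [0.5138, 0.3174, 0.1117]
ee_rot: [2.486, 1.569, 0.981]
force: [1.4, -1.0, 1.0]
width: 0.0873
```

```bash
python3 - <<'E'
from h import *
s=arm.grab_frame('scene');t=arm.grab_frame('top')
cv2.imwrite('pics/d9.png',cv2.resize(s[130:270,280:430,::-1],None,fx=4.2,fy=4.2,interpolation=cv2.INTER_CUBIC))
cv2.imwrite('pics/d9t.png',cv2.resize(t[130:260,200:380,::-1],None,fx=4.4,fy=4.4,interpolation=cv2.INTER_CUBIC))
plates(t,(255,170,300,230))
mv(.605,.177,.06,273)
E
```

```text
plate px [272.8 195.1] xy mm 619.9 178.3 size 98 55 yaw 1.9
 dx 51.2 dy 80.4 dz 143.5 mm twist 0.7 | now t 37.65 [0.5155 0.315  0.1113] az -86.3 q6 0.76 w 0.0877 F [-0.8 -0.2 -0.6]
```

View pics/d9.png

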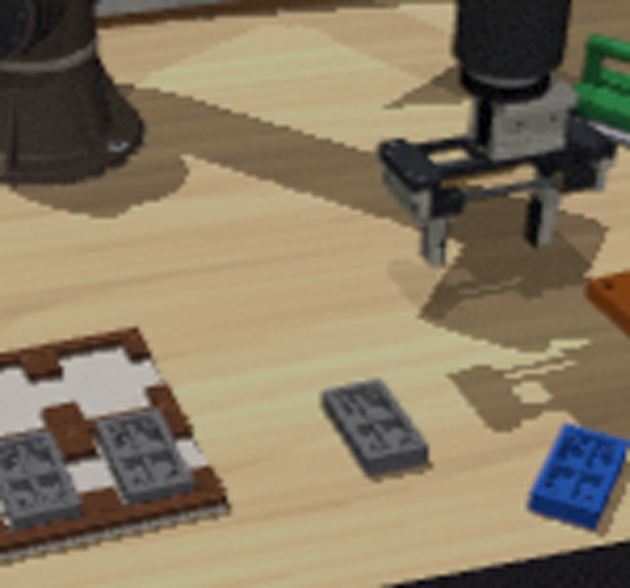

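View pics/d9t.png

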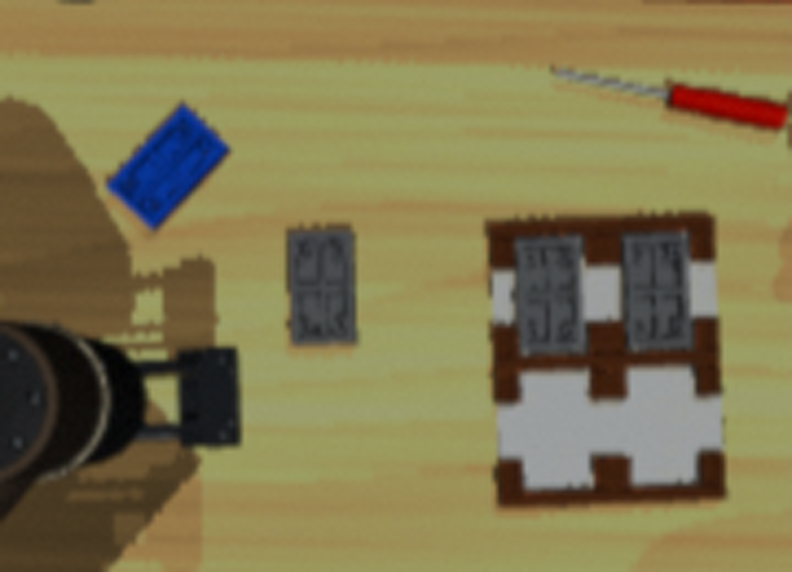

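It's flipped: hollow side up at (620,178). I'll grip its middle.

```bash
python3 - <<'E'
from h import *
mv(.6199,.1783,.06,273)
E
```

```text
dx 51.2 dy 95.3 dz 143.2 mm twist 0.7 | now t 37.65 [0.5155 0.315  0.1113] az -86.3 q6 0.76 w 0.0877 F [-0.8 -0.2 -0.6]
```

{"op": "jog_arm", "data": {"motion": [{"dx":0,"dy":0.022,"dz":0.034,"twist":0.7},{"dx":0,"dy":0.044,"dz":0.067,"twist":0.7},{"dx":0,"dy":0.067,"dz":0.1,"twist":0.7},{"dx":0.01,"dy":0.085,"dz":0.13,"twist":0.7},{"dx":0.03,"dy":0.095,"dz":0.143,"twist":0.7},{"dx":0.051,"dy":0.095,"dz":0.143,"twist":0.7},{"dx":0.051,"dy":0.095,"dz":0.143,"twist":0.7},{"dx":0.051,"dy":0.095,"dz":0.143,"twist":0.7},{"dx":0.051,"dy":0.095,"dz":0.143,"twist":0.7}]}}

```text
t: 38.4
eef_pos: [0.6203, 0.177, 0.0605]
ee_rot: [1.577, 1.57, 0.056]
force: [-0.6, 0.0, 0.2]
width: 0.0876
```

```bash
python3 - <<'E'
from h import *
mv(.6199,.1783,.0135,273)
E
```

```text
dx 47.0 dy -0.4 dz -1.4 mm twist -0.1 | now t 38.40 [0.6203 0.177  0.0605] az -87.1 q6 1.04 w 0.0876 F [-0.6  0.   0.2]
```

{"op": "jog_arm", "data": {"motion": [{"dx":0.025,"dy":-0.0004,"dz":-0.001,"twist":0},{"dx":0.04,"dy":-0.0004,"dz":-0.001,"twist":0},{"dx":0.047,"dy":-0.0004,"dz":-0.001,"twist":0},{"dx":0.047,"dy":-0.0004,"dz":-0.001,"twist":0},{"dx":0.047,"dy":-0.0004,"dz":-0.001,"twist":0}]}}

```text
t: 38.82
eef_pos: [0.6198, 0.1787, 0.0137]
ee_rot: [1.789, 1.57, 0.269]
force: [0.6, 0.7, 0.5]
width: 0.0875
```

{"op": "jog_arm", "data": {"motion": [{"dx":0,"dy":0,"dz":0,"twist":0},{"dx":0,"dy":0,"dz":0,"twist":0},{"dx":0,"dy":0,"dz":0,"twist":0},{"dx":0,"dy":0,"dz":0,"twist":0},{"dx":0,"dy":0,"dz":0,"twist":0},{"dx":0,"dy":0,"dz":0,"twist":0},{"dx":0,"dy":0,"dz":0,"twist":0}], "gripper": 0.0, "newtons": 30}}

```text
t: 39.4
eef_pos: [0.6195, 0.1782, 0.0129]
ee_rot: [2.052, 1.57, 0.531]
force: [-1.2, 0.8, 2.4]
width: 0.0558
```

```bash
python3 - <<'E'
from h import *
s,M,a=st(); off=s['eef_pos'][0]-.6199; print('off',off)
mv(.4974+off,-.0306,.08,273.6)
E
```

```text
off -0.0003713086476349048
 dx -67.2 dy -132.8 dz 202.4 mm twist -0.7 | now t 39.40 [0.6195 0.1782 0.0129] az -87.1 q6 1.04 w 0.0558 F [-1.2  0.8  2.4]
```

{"op": "jog_arm", "data": {"motion": [{"dx":-0.03,"dy":0,"dz":0,"twist":0},{"dx":-0.06,"dy":0,"dz":0,"twist":0},{"dx":-0.067,"dy":-0.019,"dz":0.029,"twist":-0.7},{"dx":-0.067,"dy":-0.038,"dz":0.058,"twist":-0.7},{"dx":-0.067,"dy":-0.057,"dz":0.087,"twist":-0.7},{"dx":-0.067,"dy":-0.076,"dz":0.116,"twist":-0.7},{"dx":-0.067,"dy":-0.095,"dz":0.145,"twist":-0.7},{"dx":-0.067,"dy":-0.114,"dz":0.174,"twist":-0.7},{"dx":-0.067,"dy":-0.126,"dz":0.192,"twist":-0.7},{"dx":-0.067,"dy":-0.1328,"dz":0.2024,"twist":-0.7},{"dx":-0.067,"dy":-0.1328,"dz":0.2024,"twist":-0.7},{"dx":-0.067,"dy":-0.1328,"dz":0.2024,"twist":-0.7},{"dx":-0.067,"dy":-0.1328,"dz":0.2024,"twist":-0.7}]}}

```text
t: 40.48
eef_pos: [0.4977, -0.0302, 0.0797]
ee_rot: [1.669, 1.57, 0.161]
force: [0.3, -0.0, -1.9]
width: 0.0557
```

```bash
python3 - <<'E'
from h import *
s=arm.grab_frame('scene')
cv2.imwrite('pics/e1.png',cv2.resize(s[170:275,230:370,::-1],None,fx=5.5,fy=5.5,interpolation=cv2.INTER_CUBIC))
mv(.4970,-.0306,.0195,273.6)
E
```

```text
dx 60.1 dy -0.7 dz 0.5 mm twist 0.0 | now t 40.53 [ 0.4977 -0.0301  0.0796] az -86.4 q6 1.30 w 0.0558 F [ 0.2  0.9 -1.5]
```

View pics/e1.png

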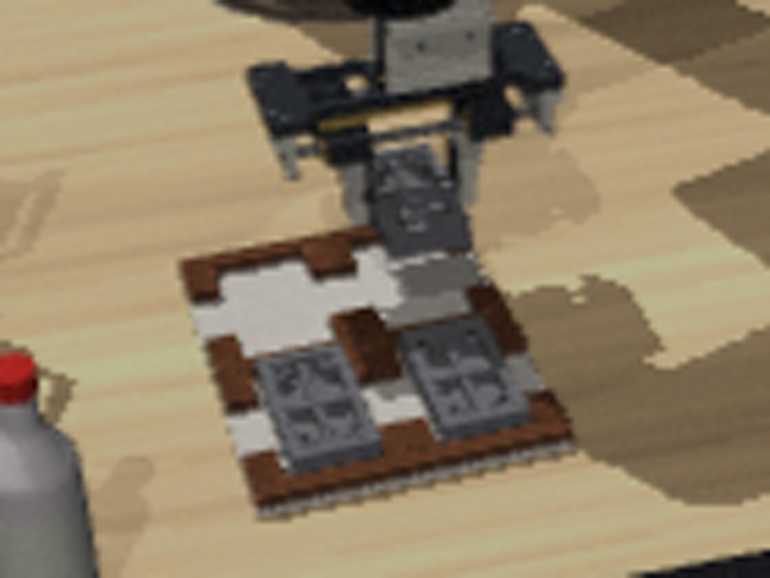

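{"op": "jog_arm", "data": {"motion": [{"dx":0.03,"dy":-0.0003,"dz":0,"twist":0},{"dx":0.045,"dy":-0.0003,"dz":0,"twist":0},{"dx":0.05,"dy":-0.0003,"dz":0,"twist":0},{"dx":0.055,"dy":-0.0003,"dz":0,"twist":0},{"dx":0.06,"dy":-0.0003,"dz":0,"twist":0},{"dx":0.06,"dy":-0.0003,"dz":0,"twist":0},{"dx":0.06,"dy":-0.0003,"dz":0,"twist":0}]}}

```text
t: 41.12
eef_pos: [0.497, -0.0306, 0.0199]
ee_rot: [1.664, 1.57, 0.155]
force: [0.0, 0.4, -1.9]
width: 0.0556
```

```bash
python3 - <<'E'
from h import *
s=arm.grab_frame('scene')
cv2.imwrite('pics/e2.png',cv2.resize(s[170:275,230:370,::-1],None,fx=5.5,fy=5.5,interpolation=cv2.INTER_CUBIC))
mv(.4970,-.0306,.0195,273.6)
E
```

```text
dx 0.6 dy 0.0 dz -0.0 mm twist -0.0 | now t 41.17 [ 0.497  -0.0306  0.0201] az -86.4 q6 1.30 w 0.0558 F [ 1.   1.  -1.2]
```

View pics/e2.png

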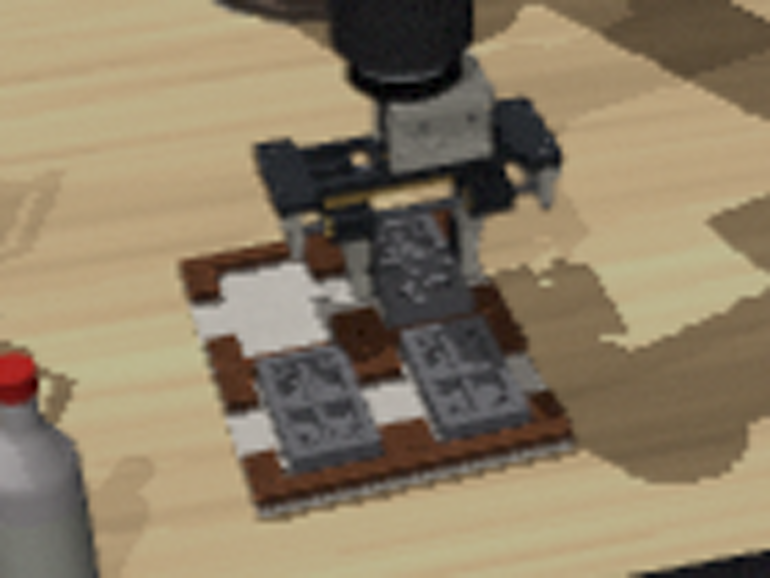

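It went into pocket1 without any force. I'll release and withdraw clear of the tray, toward +y.

{"op": "jog_arm", "data": {"motion": [{"dx":0,"dy":0,"dz":0,"twist":0},{"dx":0,"dy":0,"dz":0,"twist":0},{"dx":0,"dy":0,"dz":0,"twist":0}], "gripper": 0.066}}

```text
t: 41.42
eef_pos: [0.4969, -0.0307, 0.0201]
ee_rot: [1.791, 1.57, 0.282]
force: [-0.2, 0.3, 0.6]
width: 0.0653
```

{"op": "jog_arm", "data": {"motion": [{"dx":-0.03,"dy":0,"dz":0,"twist":0},{"dx":-0.07,"dy":0,"dz":0,"twist":0},{"dx":-0.11,"dy":0,"dz":0,"twist":0},{"dx":-0.14,"dy":0,"dz":-0.03,"twist":0},{"dx":-0.14,"dy":0,"dz":-0.07,"twist":0},{"dx":-0.14,"dy":0,"dz":-0.11,"twist":0},{"dx":-0.14,"dy":0,"dz":-0.15,"twist":0},{"dx":-0.14,"dy":0,"dz":-0.19,"twist":0},{"dx":-0.14,"dy":0,"dz":-0.23,"twist":0},{"dx":-0.14,"dy":0,"dz":-0.27,"twist":0},{"dx":-0.14,"dy":0,"dz":-0.31,"twist":0},{"dx":-0.14,"dy":0,"dz":-0.33,"twist":0},{"dx":-0.14,"dy":0,"dz":-0.33,"twist":0}]}}

```text
t: 42.5
eef_pos: [0.4759, 0.3027, 0.1596]
ee_rot: [2.236, 1.569, 0.731]
force: [-0.4, 0.7, 0.4]
width: 0.0661
```

```bash
python3 - <<'E'
from h import *
s=arm.grab_frame('scene');t=arm.grab_frame('top')
cv2.imwrite('pics/f_s.png',s[:,:,::-1]); cv2.imwrite('pics/f_t.png',t[:,:,::-1])
cv2.imwrite('pics/f1.png',cv2.resize(s[165:275,170:340,::-1],None,fx=4.7,fy=4.7,interpolation=cv2.INTER_CUBIC))
cv2.imwrite('pics/f1t.png',cv2.resize(t[150:270,290:470,::-1],None,fx=4.4,fy=4.4,interpolation=cv2.INTER_CUBIC))
# plate centres in tray, top view
T=Cam('top')
hsv=cv2.cvtColor(t,cv2.COLOR_RGB2HSV)
m=((hsv[...,1]<70)&(hsv[...,2]<110)).astype(np.uint8); q=np.zeros_like(m); q[176:248,312:366]=m[176:248,312:366]
cs,_=cv2.findContours(q,cv2.RETR_EXTERNAL,cv2.CHAIN_APPROX_NONE)
for c in cs:
    if cv2.contourArea(c)>100:
        X=np.array([T.onz(p[0],.026)[:2] for p in c]).astype(np.float32)*1000; print(cv2.minAreaRect(X))
E
```

```text
((497.1731872558594, -33.78662872314453), (104.30941772460938, 104.02143096923828), 9.44118881225586)
((620.8287963867188, -104.39134216308594), (103.17547607421875, 87.24129486083984), 4.069892883300781)
((616.0164794921875, -16.02664566040039), (102.3266372680664, 80.02978515625), 6.270083904266357)
```

View pics/f1.png

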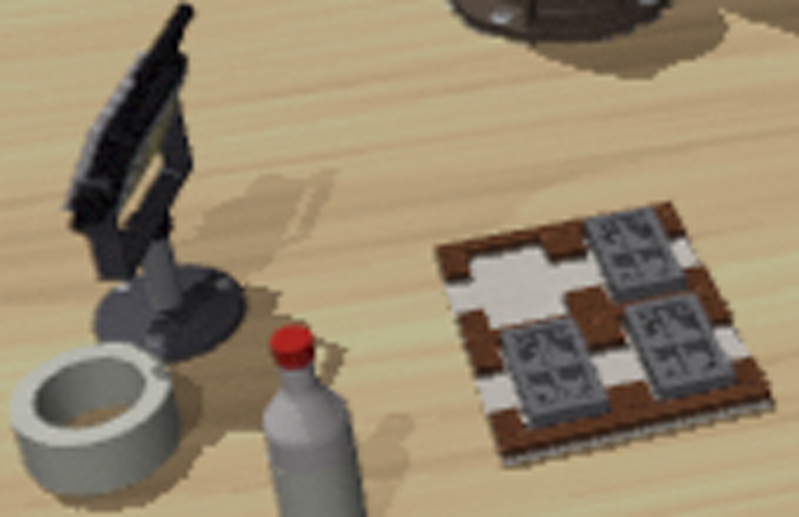

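View pics/f1t.png

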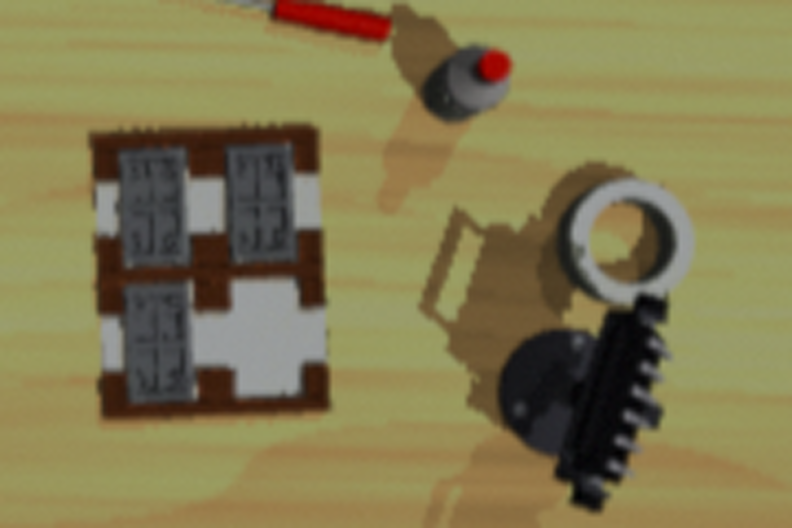

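The three plates sit hollow side up in pockets 1, 3 and 4, at top crop (157,345), (155,207) and (260,205). Nothing else has moved. I'll cross-check the lamp's aim in enlarged crops.

```bash
python3 - <<'E'
from h import *
t=cv2.imread('pics/f_t.png');s=cv2.imread('pics/f_s.png')
def cr(im,x0,y0,x1,y1,f,n):
    c=cv2.resize(im[y0:y1,x0:x1],None,fx=f,fy=f,interpolation=cv2.INTER_CUBIC); cv2.imwrite(n,cv2.convertScaleAbs(c,alpha=2.2,beta=30))
cr(t,400,210,450,270,10,'pics/g_t.png'); cr(s,175,160,225,245,7,'pics/g_s.png')
E
```

```text
(no output)
```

View pics/g_t.png

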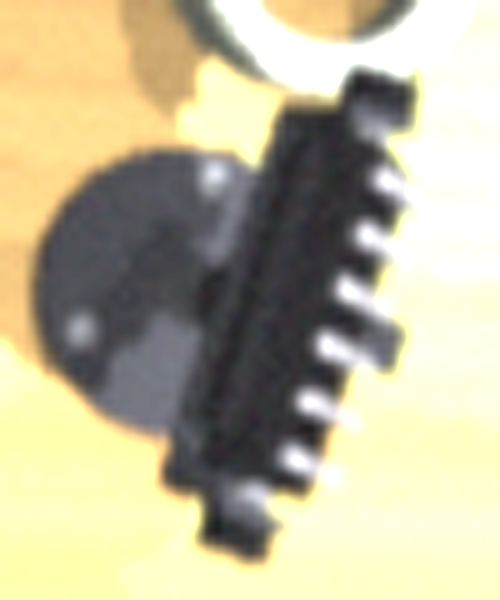

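View pics/g_s.png

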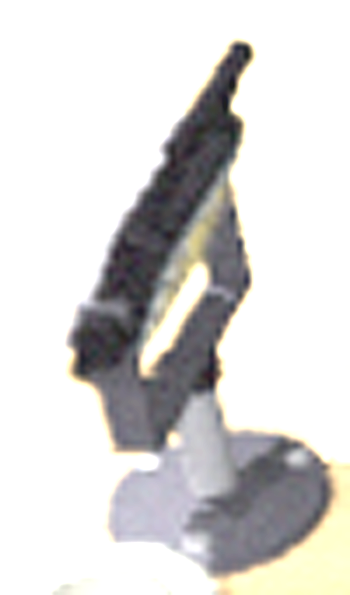

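```bash
python3 - <<'E'
from h import *
T,S=Cam('top'),Cam('scene')
az=np.radians(71.4);u=np.array([np.cos(az),np.sin(az)]);v=np.array([u[1],-u[0]])  # v: along tilt axis toward +x
for c in((.462,-.392),(.464,-.393)):
  for tl in(.33,.43,.53):
    m=np.array([*(np.array(c)+u*.092*np.sin(tl)),.165+.092*np.cos(tl)])
    for k in(-.043,.043):
        P=m+np.array([*(v*k),0]); ps=S.proj(P);pt=T.proj(P)
        print(c,tl,k,'scene crop',((ps-[175,160]+.4)*7).round(),'top crop',((pt-[400,210]+.4)*10).round())
E
```

```text
(0.462, -0.392) 0.33 -0.043 scene crop [216.  46.] top crop [254. 416.]
(0.462, -0.392) 0.33 0.043 scene crop [154. 136.] top crop [339. 168.]
(0.462, -0.392) 0.43 -0.043 scene crop [234.  52.] top crop [226. 406.]
(0.462, -0.392) 0.43 0.043 scene crop [173. 143.] top crop [311. 159.]
(0.462, -0.392) 0.53 -0.043 scene crop [252.  61.] top crop [199. 397.]
(0.462, -0.392) 0.53 0.043 scene crop [192. 152.] top crop [284. 151.]
(0.464, -0.393) 0.33 -0.043 scene crop [214.  48.] top crop [257. 410.]
(0.464, -0.393) 0.33 0.043 scene crop [151. 139.] top crop [342. 162.]
(0.464, -0.393) 0.43 -0.043 scene crop [232.  55.] top crop [229. 400.]
(0.464, -0.393) 0.43 0.043 scene crop [171. 146.] top crop [314. 153.]
(0.464, -0.393) 0.53 -0.043 scene crop [250.  63.] top crop [202. 391.]
(0.464, -0.393) 0.53 0.043 scene crop [190. 154.] top crop [287. 145.]
```

The handle ends at scene crop (238,55) and (170,150) match a tilt of about 0.44, against 0.42 wanted. The azimuth is about 1.4° off, so the beam passes roughly 10 mm from the tray's middle, against the 35 mm allowed. The robot is clear, so I'll hand in.

```bash
python3 - <<'E'
from h import *
s=arm.get_state(); print(s['t'],s['force'],abs(s['qd']).max()); print(arm.job_done())
E
```

```text
42.6 [ 0.09052312 -0.01852989 -0.3852572 ] 0.026461083456611016
the job is handed in; nothing more can be done
None
```

I handed the job in at 42.6 s, with all three plates in the tray hollow side up and the light aimed at its middle. The station gave no verdict.

- **Plates:** Three grey plates were on the bench. The one already hollow side up went straight into pocket4. The other two were picked up by one end, let swing upright, tipped over so they lay hollow side up, and placed in pockets 3 and 1.
- **Snag:** The pocket4 plate first caught on the front strip with about 16 N. It went in after a 3.5 mm shift. The other two went in without force.
- **Seating check:** The last pictures show all three plates in their pockets. My final check of their centres failed because the colour mask merged plates with the tray strips, so seating rests on the pictures plus finger height and force at release.
- **Light:** It was swivelled and tilted by its handle. The final pictures give a beam azimuth of about 71.4° (72.8° wanted) and a tilt of about 0.44 rad (0.42 wanted), about 10 mm off the tray's middle against the 35 mm allowed.
- **Camera mismatch:** The two cameras disagreed by about 3–6 mm in x. I used the top view, which matched where the robot actually found the pockets.
- **Left alone:** I did not touch the glue, tape, screwdriver or the blue and orange look-alikes. The arm was clear of everything when I handed in.

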